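# Take the sample jar off the stirrer with tongs

### The job

Switch the two-place stirrer off by turning its bar knob clockwise (seen from above) until it clicks over into its other rest position. Then pick up the steel tongs from their rest, close their jaws on the lidded porcelain jar standing on the stirrer plate and lift it upright at least 5 cm clear above the plate, and finish there while still holding it up in the tongs: the jar must never be touched by the gripper itself, and the open beaker beside it and the other things on the bench stay where they are.

Things in the scene. Friction and masses are not known exactly. Their poses are not given: they have to be found in the camera images.
- stirrer: Two-place stirrer, fixed, 250 x 250 mm, 90 mm high. Origin: centre of its underside; x points from its front (control panel, robot side) to its back, z up. x -125 to -15 mm is a low panel 50 mm high, knob at x -70, y 0; x -15 to +125 is the flat steel plate, top at 90 mm. Jar and beaker stand at about x +50, y +55 or -55. Left or right of the robot, turned up to 0.25 rad.
- knob (a joint): Stirrer knob angle, rad, grows clockwise seen from above. 0 = on (start), 1.2 = off, with stops there. A spring holds it against either stop and flips over half way: it resists with about 0.06 N m at first, less towards 0.6; past 0.6 it snaps on to 1.2 by itself if free.
- knob_grip (a point): On the knob's upright axis, 19 mm above the panel (69 mm above the bench), mid height of the black grip bar: 42 mm long, 14 mm thick, 4 to 30 mm above the panel. The point turns with the knob and its x axis lies along the bar: yaw +0.6 rad from the stirrer's x when on, -0.6 when off. The raised back part begins 55 mm behind the axis.
- rest: Grey rest for the tongs, fixed, a low spine with two cross bars 26 mm high at x -85 and x +50 mm, on which the tongs lie with their jaws towards the rest's +x. Origin on the bench midway under the place where the tongs are gripped; beside the tongs' grip flats it is open (spine only 22 mm wide, 6 mm high).
- tongs: Loose sprung steel tongs, 190 mm long, 110 g, flat on the rest, underside 26 mm above the bench. Origin: midway between the grip flats, at the underside; x to the jaws, y to the left arm, z up. Arms are upright strips, z 0 to 16 mm. Grip flats: outer sides of the arms, x -35 to +35. Width over the flats at x 0: 54 mm sprung open, 40 mm when the jaws hold the jar.
- tongs_jaws (a point): Point midway between the jaws, 85 mm ahead of the tongs' origin along x, 10 mm above their underside. Jaws are 20 mm high (up from the underside), each a shallow V fitting an upright 36 mm cylinder. Mouth 58 mm when open, 73 mm over the outsides; each jaw moves twice as far as its grip flat.
- tongs_left: Left arm of the tongs (y +) with its jaw. Origin at the pivot, x -85 mm in the tongs. The spring pushes each flat outwards with 5 N when open, 6.5 N at 40 mm width. Carry the empty tongs with the flats held at about 50 mm (jaws still wide open); squeeze with 20 to 40 N to hold the jar.
- tongs_right: Right arm of the tongs (y -) with its jaw; mirror of the left, they close alike. Origin at the pivot.
- jar: White porcelain sample jar with its lid on (one rigid piece), round, 36 mm diameter and 38 mm high, then a lid 39 mm in diameter up to 45 mm and a knob 16 mm in diameter up to 58 mm; about 60 g. Origin: centre of its underside, on the stirrer plate. Grip it with the jaws on the body below the lid (jaw underside 8 to 16 mm above the plate).
- beaker: Small white open beaker without a lid, 44 mm rim diameter, 50 mm high, on the other place of the stirrer plate, 110 mm from the jar. Must stay there. Origin: centre of its underside.
- vial: Small capped amber vial, 24 mm diameter, 42 mm high, standing on the bench near the tongs' rest (about 60 mm ahead of and 80 mm to the right of the rest's origin in its frame). Stays there. Origin: centre of its underside.
- dish: Flat glass dish, 60 mm diameter, 14 mm high, on the left of the bench. Stays there. Origin: centre of its underside.
- reagent: Amber bottle with white cap, 52 mm diameter, 110 mm high, on the left of the bench. Stays there. Origin: centre of its underside.
- cup: White plastic cup, 70 mm diameter, 65 mm high, on the right of the bench. Stays there. Origin: centre of its underside.
- flask: Glass beaker, 60 mm diameter, 80 mm high, on the right of the bench. Stays there. Origin: centre of its underside.
Things that resemble listed ones, but are neither listed nor needed, are in the scene too. What is shaped like the jar but green or purple is not meant.

How it is judged:
By the outcome, as a careful person would: the job done as asked, in the order asked, and still so for the second after the job is handed in, while the arm keeps its last pose, push and grip.
It also fails if it takes over 64 s, if anything falls off the work surface, if the arm or the gripper's body presses on something with over 40 N, if the wrist force passes 120 N, or if a joint passes its speed limit or range.

### The arm

A 6-joint arm with a two-finger parallel gripper is mounted at the origin on the work surface. World frame = base frame: x ahead of the robot, y to its left, z up, the work surface at z = 0. Lengths are in mm, angles in rad, forces in N, time in s.
With the tool pointing down it reaches from about 400 to 925 mm from the base axis. Payload 12.5 kg.
Tool frame: the origin (TCP) lies on the centre line of the jaws, within the pads' length; the fingertips stand 19 mm ahead of it and the grasp point (between the pads) is the TCP; y points along the fingers, x is the direction in which the jaws open and shut, and the axes are right-handed (so a half turn about y gives the same grasp; the last joint's range is limited). The gripper opens to 95 mm and grips with 3 to 60 N. Pads are 20 mm wide; open, the fingers measure 119 mm over their backs; the gripper's body (75 mm by 180 mm) begins 59 mm behind the grasp point.
Start: joints at [-1.352, 0.491, 1.559, -0, 1.092, -0.106], TCP at [199.472, -592.33, 233.661] pointing down, gripper open.
Joint ranges: [-3.1, 3.1], [-0.84, 2.19], [0.05, 2.79], [-1.13, 4.28], [0.06, 2.93], [-2.69, 2.69]. Speed limits (rad/s): [2.22, 2.22, 2.79, 3.14, 3.14, 3.14].

### API

Orientations are given as [roll, pitch, yaw] about the fixed x, y, z axes, in that order (R = Rz(yaw) Ry(pitch) Rx(roll)).
In Python, from cell import env gives the robot as it stands. The module is installed in compiled form; this text tells all that it offers.
- The arm moves only by the tool move_arm, never from a script. Its argument "rows" is a list of rows, each an object of numbers: "tx", "ty", "tz": the shift along the tool's x, y, z in cm; "rx", "ry", "rz": the turn, a rotation vector about the tool's x, y, z in rad; "grip": the opening in per cent of the stroke, from 0 (shut) to 100 (fully open). In form: [{"tx": .., "ty": .., "tz": .., "rx": .., "ry": .., "rz": .., "grip": ..}, ...]. A call has 1 to 10 rows; each row shifts and turns the commanded pose from where the row before left it, along the tool's axes as they then stand; what a row does not reach is not made up. A row lasts 1/12 s, in which the tool goes at most 41.7 mm and 7.16 degrees, less where a joint would pass 70% of its speed; a pose out of reach is approached as far as the arm can. A call is refused whole if a number of a shift passes 4.17 or a number of a turn 0.125, either way. A call with a gripper value outside its range is refused whole. The fingers move at their own pace and stop on an object; the grip force is fixed at half the most. Time passes only in rows, so rows that do not move let the fingers close. It gives the time, the measured TCP pose, the force and the opening at its end, in the units of the state.
- env.state(): the state, without advancing time (a new reading comes with each control period).
- env.read_camera(name): name is "scene" or "top"; returns (picture, depth): 420x560x3 uint8, blue, green, red; 420x560 float32, mm along the optical axis (not along the pixel's ray), 0 where there is no reading.
- env.calibration(name): a dict with "vertical_fov" (degrees; the focal length in pixels is half the picture's height over the tangent of half this angle, whatever the lens; pixels are square), "cx", "cy" (the principal point, pixels), "eye" and "rotation" of the camera in the world. Camera axes: x right, y up, looking along -z (the intrinsics and any distortion apply to the point x, -y, -z); pixel columns grow to the right and rows downward; lengths in mm; the calibration is good to about 2 mm. A picture is of the moment at which its call begins. calibration takes no time and is no camera call.
- env.job_done(): hands the job in, once; it reports no verdict.
The state is a dict: "t": time; "joints": joint angles; "qvel": joint speeds; "tau": joint torques, N m; "eef_pos": TCP position; "tcp_rot": TCP orientation; "ft_force": force on the tool from outside, world axes, zero at the start; "moment": the same for the moment, N m; "opening": opening from 0.0 (shut) to 1.0 (fully open).
Only numpy, scipy, OpenCV 4.12 (cv2) and the standard library are available. Lean on these libraries where they do the work, as an engineer would, in place of code of your own. Each camera call takes 0.05 s, during which the arm holds its last target.

## Working session

There is one attempt and no reset: what is moved stays moved. The work goes in short steps, Python scripts to look and compute and a tool call to move; the robot and the scene stay as the last step left them, time stands still between calls to the robot, and variables do not carry over. Pictures are saved under pics/ and viewed, and the job is handed in when it is done.

Besides the shell and the picture viewer there is one more tool, called after "Request:" as name(argument=value, ...) on one line, values as JSON. move_arm: Moves the arm, as the interface text tells. Its arguments: {"type":"object","properties":{"rows":{"type":"array"}},"required":["rows"]}

```bash
mkdir -p pics
cat > h.py <<'E'
from cell import env
import numpy as np, cv2
def grab(tag):
    out={}
    for n in ("scene","top"):
        im,d=env.read_camera(n); cv2.imwrite(f"pics/{n}_{tag}.png",im); np.savez(f"{n}_{tag}.npz",im=im,d=d)
        out[n]=(im,d)
    return out
def K(n):
    c=env.calibration(n); f=210/np.tan(np.radians(c["vertical_fov"])/2)
    return c,f
def pt(n,u,v,depth=None,z=None):
    c,f=K(n); R=np.array(c["rotation"]); e=np.array(c["eye"])
    p=np.array([(u-c["cx"])/f,-(v-c["cy"])/f,-1.0])
    for k in c:
        if 'dist' in k and not globals().get('w'): print(k,c[k])
    r=R@p
    s=depth if depth is not None else (z-e[2])/r[2]
    return e+s*r
E
python3 - <<'E'
from h import *
grab("a")
for n in("scene","top"): print(env.calibration(n))
print(env.state())
E
```

```text
{'vertical_fov': 47.11301271106748, 'cx': 277.89866045460155, 'cy': 219.11071073476774, 'eye': array([1466.69803741,  176.34554438,  805.83344469]), 'rotation': array([ 0.91880819, -0.02359529,  1.777011  ])}
{'vertical_fov': 51.17291865206449, 'cx': 273.4641293666076, 'cy': 216.90584643988973, 'eye': array([ 358.68747445,  -14.43923855, 1429.28012665]), 'rotation': array([ 9.98226535e-02, -6.58282784e-04, -1.54184170e+00])}
{'t': 0.1, 'joints': array([-1.35158857e+00,  4.91514649e-01,  1.55940604e+00,  6.35545371e-05,
        1.09168415e+00, -1.05607043e-01]), 'qvel': array([ 9.88682948e-04, -4.47285497e-05, -3.05104433e-03,  2.67802608e-03,
       -7.32385328e-04,  1.15992350e-03]), 'tau': array([ 2.41933529e-03, -6.13625908e+01, -2.58604360e+01,  6.94126287e-02,
        4.70838184e-02, -6.68257121e-05]), 'eef_pos': array([ 199.44587893, -592.11356273,  233.10458374]), 'tcp_rot': array([-1.57063358e+00,  1.00061224e-03, -1.24601078e+00]), 'ft_force': array([-0.57194853,  0.00967043, -0.98843549]), 'moment': array([-0.07434254, -0.04955914,  0.03592711]), 'opening': 0.9996967051793633}
```

View pics/scene_a.png

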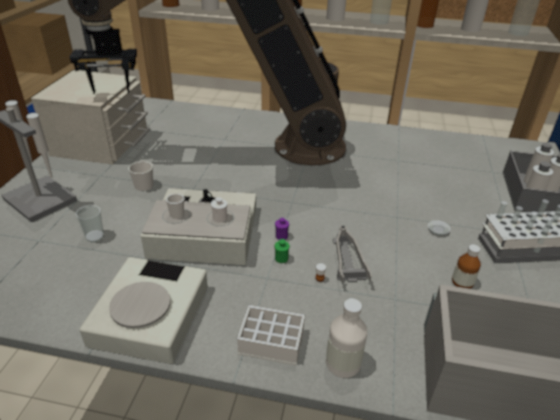

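View pics/top_a.png

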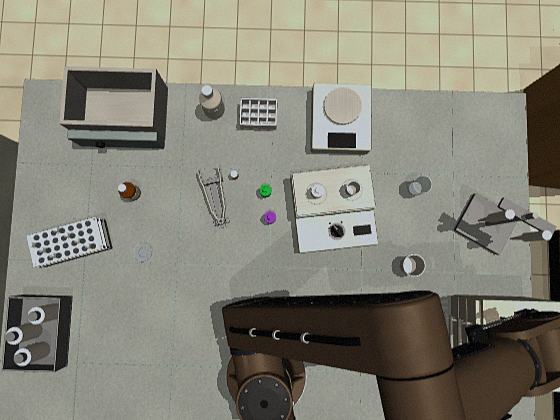

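Scene view: stirrer around (205,222), tongs around (347,255). Top view: stirrer centre (335,208) with knob (336,230), jar (316,190), beaker (351,188), tongs (213,197) with jaws up, vial (234,174). Zooming in.

```bash
python3 - <<'E'
import re
s=open('h.py').read()
s=s.replace('R=np.array(c["rotation"])','R=Rot.from_euler("xyz",c["rotation"]).as_matrix()').replace("import numpy as np, cv2","import numpy as np, cv2\nfrom scipy.spatial.transform import Rotation as Rot")
s=re.sub(r"    for k in c:\n.*\n","",s)
open('h.py','w').write(s)
E
python3 - <<'E'
from h import *
d=np.load("top_a.npz"); im=d["im"];D=d["d"]
for n,u,v in [("jar",316,190),("beaker",351,188),("knob",336,230),("vial",234,174),("green",265,190),("plate",333,190),("bench",260,230)]:
    print(n,D[v,u],pt("top",u,v,depth=D[v,u]).round(1))
a=cv2.resize(im[160:260,285:385],(700,700),interpolation=cv2.INTER_CUBIC);cv2.imwrite("pics/ca.png",cv2.resize(a,(600,600)))
a=cv2.resize(im[155:235,180:260],(600,600),interpolation=cv2.INTER_CUBIC);cv2.imwrite("pics/cb.png",a)
E
```

```text
jar 1293.7626 [ 570.2 -134.7  150. ]
beaker 1350.0924 [ 588.6 -247.4   94.9]
knob 1353.9165 [ 459.  -205.6   78.2]
vial 1414.2882 [633.5 119.9  35.7]
green 1388.4221 [581.   17.9  56.2]
plate 1353.468 [ 581.4 -192.7   90.9]
bench 1433.0096 [457.6  31.5  -0.9]
```

View pics/ca.png

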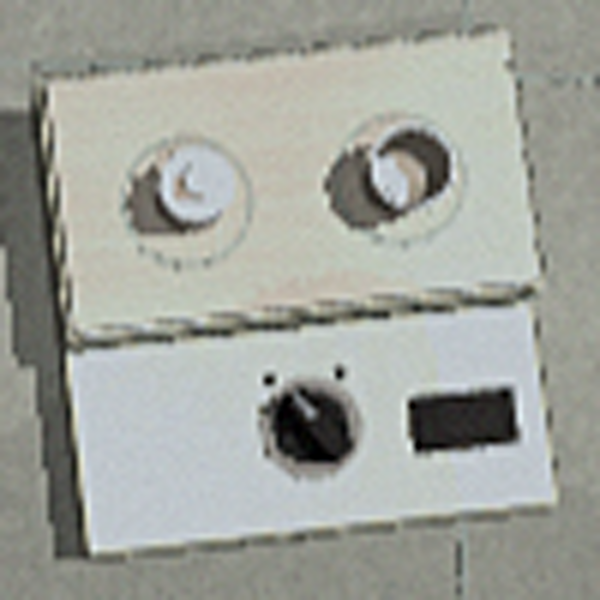

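View pics/cb.png

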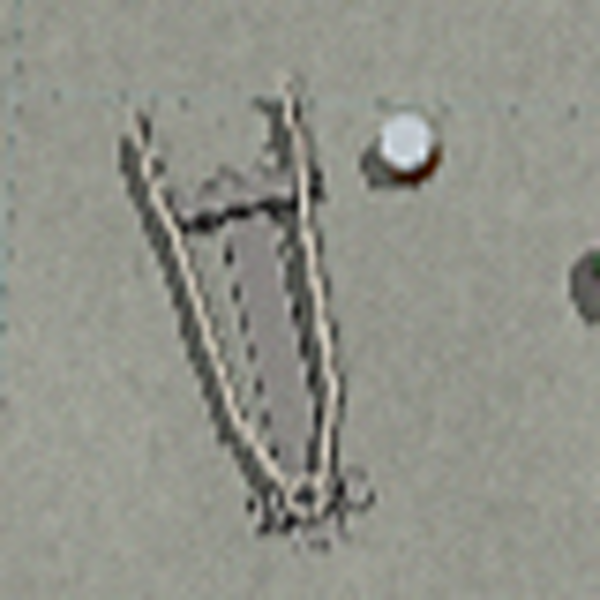

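Run:
```python
from h import *
def S(u,v,z): return pt("top",285+u/6,160+v/6,z=z)[:2]
def T(u,v,z): return pt("top",180+u/7.5,155+v/7.5,z=z)[:2]
bl,br=S(42,80,90),S(508,32,90); fl,fr=S(88,555,50),S(556,500,50); pl,pr=S(72,340,90),S(540,290,90)
print(bl,br,fl,fr,pl,pr)
print("widths",np.linalg.norm(bl-br),np.linalg.norm(fl-fr),np.linalg.norm(bl-fl),np.linalg.norm(br-fr),np.linalg.norm(pl-pr))
c=(bl+br+fl+fr)/4; x=(bl+br-fl-fr); yaw=np.arctan2(x[1],x[0]); y=(bl+fl-br-fr)
print("c",c,"yaw",yaw,np.arctan2(-y[0],y[1]))
k=S(312,427,80); print("knob",k, np.linalg.norm(k-c))
j=S(198,183,135); print("jar",j)
R=np.array([[np.cos(yaw),-np.sin(yaw)],[np.sin(yaw),np.cos(yaw)]])
print("local knob",R.T@(k-c),"jar",R.T@(j-c))
b1,b2=S(285,375,80),S(345,455,80); print("bar end",b1,b2,np.linalg.norm(b1-b2), np.arctan2(*(b1-b2)[::-1]),yaw+.6)
p=T(308,497,42);L=T(140,115,42);Rr=T(290,85,42)
L2=T(140,115,45);m=(L+Rr)/2;v=m-p;ty=np.arctan2(v[1],v[0]);print("piv",p,"jaws",L,Rr,np.linalg.norm(L-Rr),"len",np.linalg.norm(v),"yaw",ty)
print("origin",p+85*np.array([np.cos(ty),np.sin(ty)]))
vi=T(407,140,42);print("vial",vi)
# scene cam point map: tongs
d=np.load("scene_a.npz");im=d["im"]
a=cv2.resize(im[220:290,310:390],(800,700)[0:2],interpolation=cv2.INTER_CUBIC);cv2.imwrite("pics/cc.png",cv2.resize(a,(640,560)))
a=cv2.resize(im[180:260,140:260],(780,520),interpolation=cv2.INTER_CUBIC);cv2.imwrite("pics/cd.png",a)
```

```text
[630.15220456 -64.94337592] [ 662.38461762 -305.46116114] [387.07173041 -96.71338921] [ 422.87788467 -341.0526288 ] [495.62672233 -83.62405679] [ 528.33995653 -322.81378672]
widths 242.66794897236568 246.94887059101654 245.14781389188477 242.1367954304237 241.41640912657883
c [ 525.62160931 -202.04263877] yaw 0.13868797243899486 0.13941671308788134
knob [ 455.32071831 -208.4412535 ] 70.59148352867791
jar [ 571.30214015 -142.08891294]
local knob [-70.51044674   3.38148592] jar [53.53014794 53.06301348]
bar end [ 481.7293006  -194.15930944] [ 441.41833127 -225.5789477 ] 51.10937210817179 0.6620727235928566 0.7386879724389949
piv [478.85965087 154.59108268] jaws [640.94145528 233.23404405] [655.86707612 169.55098547] 65.40876170766393 len 175.88561755987843 yaw 0.26933467806937494
origin [560.79524322 177.20874626]
vial [633.40466772 118.50114825]
```

View pics/cc.png

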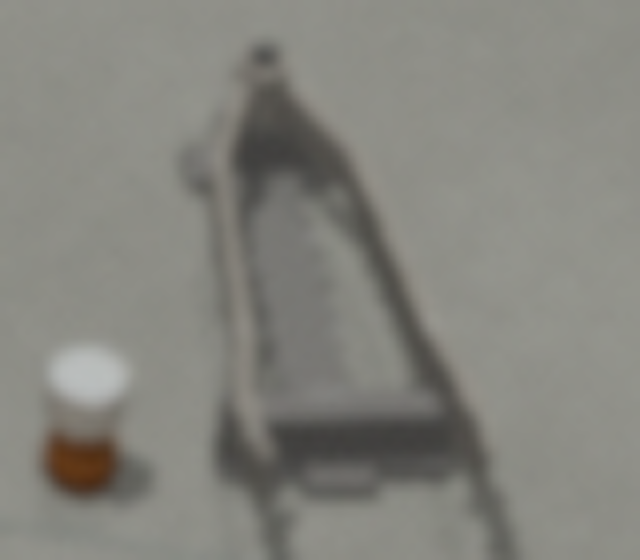

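View pics/cd.png

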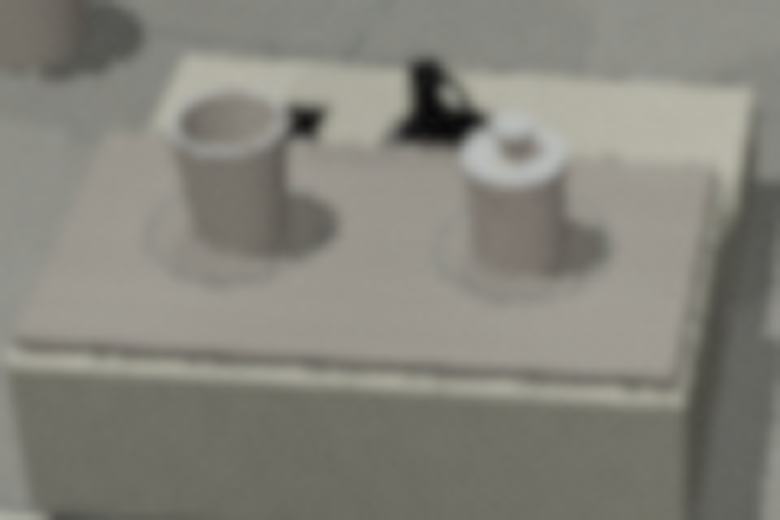

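Measured: stirrer centre ≈(525.6,-202), yaw 0.138; knob ≈(456.5,-212) from disc and centre agreeing; jar ≈(571,-142); tongs origin ≈(561,177), yaw ≈0.27. Moving above the knob.

Request:
move_arm(rows=[{"tx":-2,"tz":2.6,"grip":100},{"tx":-2,"tz":2.6,"grip":100},{"tx":-2,"tz":2.6,"grip":100},{"tx":-2,"tz":2.6,"grip":100},{"tx":-2,"tz":2.6,"grip":100},{"tx":-2,"tz":2.6,"grip":100},{"tx":-2,"tz":2.6,"grip":100}])

```text
validation failed for argument at $.ro...
```

Request:
move_arm(rows=[{"tx":-2,"tz":2.6,"grip":60},{"tx":-2,"tz":2.6,"grip":40},{"tx":-2,"tz":2.6,"grip":30},{"tx":-2,"tz":2.6,"grip":25},{"tx":-2,"tz":2.6,"grip":25},{"tx":-2,"tz":2.6,"grip":25},{"tx":-2,"tz":2.6,"grip":25},{"grip":25}])

```text
validation failed for argument at $.ro...
```

Request:
move_arm(rows=[{"ry":-0.1,"grip":25},{"ry":-0.1,"grip":25},{"ry":-0.1,"grip":25},{"ry":-0.11,"grip":25},{"grip":25}])

```text
validation failed for argument at $.ro...
```

```bash
cat >> h.py <<'E'
def go(x,y,z,yaw):
    s=env.state(); p=np.array(s["eef_pos"]); R=Rot.from_euler("xyz",s["tcp_rot"]).as_matrix()
    print("t",round(s["t"],2),"pos",p.round(1),"rot",np.round(s["tcp_rot"],3),"F",np.round(s["ft_force"],1),"op",round(s["opening"],3))
    t=R.T@(np.array([x,y,z])-p)/10; Rt=Rot.from_euler("xyz",[-np.pi/2,0,yaw]).as_matrix()
    print("shift cm",t.round(2),"turn",Rot.from_matrix(R.T@Rt).as_rotvec().round(3))
E
python3 - <<'E'
from h import *
go(456.5,-212,79,-0.834)
g=grab("b")
for n in g:
    pass
im=g["top"][0]
cv2.imwrite("pics/tb.png",cv2.resize(im[140:280,260:420],(800,700))[:600])
im=g["scene"][0]
cv2.imwrite("pics/sb.png",cv2.resize(im[120:280,120:320],(750,600)))
E
```

```text
t 0.1 pos [ 199.4 -592.1  233.1] rot [-1.571e+00  1.000e-03 -1.246e+00] F [-0.6  0.  -1. ] op 1.0
shift cm [-27.81  15.44  36.49] turn [-0.    -0.412 -0.001]
```

View pics/sb.png

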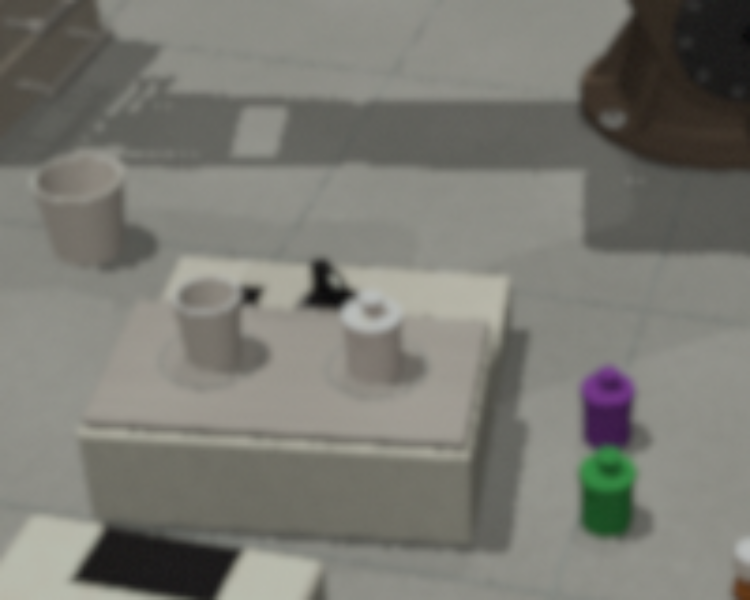

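View pics/tb.png

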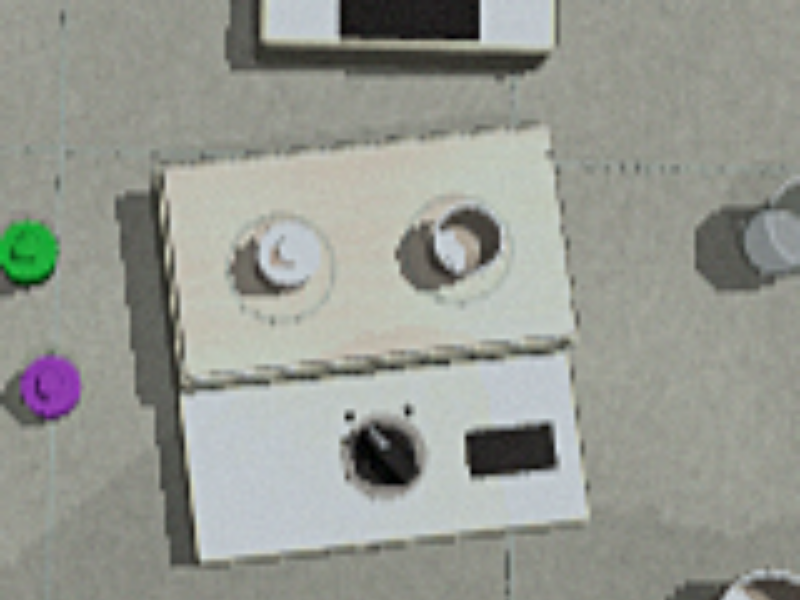

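The moves were refused, so the pictures show an unchanged scene (knob at about (385,455) in the top crop). I'll retry with every field filled in.

Request:
move_arm(rows=[{"tx":-2,"ty":0,"tz":2.6,"rx":0,"ry":0,"rz":0,"grip":100},{"tx":-2,"ty":0,"tz":2.6,"rx":0,"ry":0,"rz":0,"grip":100},{"tx":-2,"ty":0,"tz":2.6,"rx":0,"ry":0,"rz":0,"grip":100},{"tx":-2,"ty":0,"tz":2.6,"rx":0,"ry":0,"rz":0,"grip":100},{"tx":-2,"ty":0,"tz":2.6,"rx":0,"ry":0,"rz":0,"grip":100},{"tx":-2,"ty":0,"tz":2.6,"rx":0,"ry":0,"rz":0,"grip":100},{"tx":-2,"ty":0,"tz":2.6,"rx":0,"ry":0,"rz":0,"grip":100}])

```text
t: 0.78
eef_pos: [327.9, -400.1, 233.6]
tcp_rot: [-1.571, -0.0, -1.246]
ft_force: [0.5, 0.1, 1.0]
opening: 0.998
```

Request:
move_arm(rows=[{"tx":-2,"ty":0,"tz":2.6,"rx":0,"ry":-0.1,"rz":0,"grip":50},{"tx":-2,"ty":0,"tz":2.6,"rx":0,"ry":0,"rz":0,"grip":25},{"tx":-2,"ty":0,"tz":2.6,"rx":0,"ry":0,"rz":0,"grip":25},{"tx":-2,"ty":0,"tz":2.6,"rx":0,"ry":0,"rz":0,"grip":25},{"tx":-2,"ty":0,"tz":2.6,"rx":0,"ry":0,"rz":0,"grip":25},{"tx":-2,"ty":0,"tz":2.6,"rx":0,"ry":-0.1,"rz":0,"grip":25},{"tx":-1,"ty":0,"tz":2.6,"rx":0,"ry":-0.1,"rz":0,"grip":25},{"tx":0,"ty":0,"tz":0,"rx":0,"ry":-0.1,"rz":0,"grip":25},{"tx":0,"ty":0,"tz":0,"rx":0,"ry":0,"rz":0,"grip":25}])

```text
t: 1.53
eef_pos: [440.8, -206.7, 233.6]
tcp_rot: [-1.571, 0.0, -0.839]
ft_force: [1.0, -0.7, -0.9]
opening: 0.428
```

Run:
```python
from h import *
go(456.5,-212,79,-0.834)
```

```text
t 1.53 pos [ 440.8 -206.7  233.6] rot [-1.571  0.    -0.839] F [ 1.  -0.7 -0.9] op 0.428
shift cm [ 1.44 15.46  0.82] turn [ 0.    -0.005 -0.   ]
```

Request:
move_arm(rows=[{"tx":1.4,"ty":0,"tz":0.8,"rx":0,"ry":0,"rz":0,"grip":30},{"tx":0,"ty":3,"tz":0,"rx":0,"ry":0,"rz":0,"grip":30},{"tx":0,"ty":3,"tz":0,"rx":0,"ry":0,"rz":0,"grip":30},{"tx":0,"ty":3,"tz":0,"rx":0,"ry":0,"rz":0,"grip":30},{"tx":0,"ty":2,"tz":0,"rx":0,"ry":0,"rz":0,"grip":30},{"tx":0,"ty":0,"tz":0,"rx":0,"ry":0,"rz":0,"grip":30}])

```text
t: 2.03
eef_pos: [453.8, -213.0, 120.3]
tcp_rot: [-1.573, 0.006, -0.85]
ft_force: [-0.3, -0.3, 0.1]
opening: 0.3
```

Run:
```python
from h import *
go(456.5,-212,79,-0.834)
g=grab("c")
im=g["scene"][0]
cv2.imwrite("pics/sc.png",cv2.resize(im[120:280,120:320],(750,600)))
```

```text
t 2.03 pos [ 453.8 -213.   120.3] rot [-1.573  0.006 -0.85 ] F [-0.3 -0.3  0.1] op 0.3
shift cm [0.13 4.13 0.28] turn [ 0.002 -0.016 -0.006]
```

View pics/sc.png

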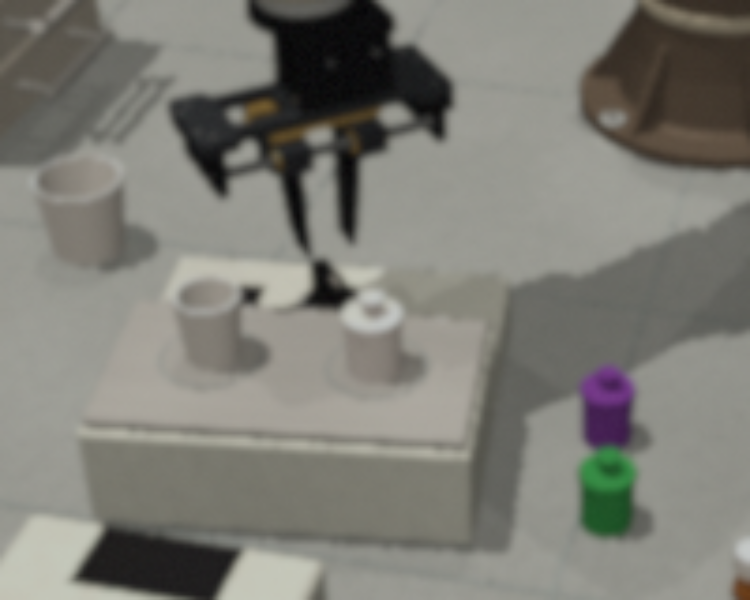

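Fingertips at (308,250) and (350,240) straddle the bar at (322,275). Descending.

Request:
move_arm(rows=[{"tx":0.1,"ty":0.5,"tz":0.2,"rx":0,"ry":0,"rz":0,"grip":30},{"tx":0,"ty":1,"tz":0,"rx":0,"ry":0,"rz":0,"grip":30},{"tx":0,"ty":1,"tz":0,"rx":0,"ry":0,"rz":0,"grip":30},{"tx":0,"ty":1,"tz":0,"rx":0,"ry":0,"rz":0,"grip":30},{"tx":0,"ty":0.5,"tz":0,"rx":0,"ry":0,"rz":0,"grip":30},{"tx":0,"ty":0,"tz":0,"rx":0,"ry":0,"rz":0,"grip":30},{"tx":0,"ty":0,"tz":0,"rx":0,"ry":0,"rz":0,"grip":30}])

```text
t: 2.72
eef_pos: [457.6, -212.5, 83.3]
tcp_rot: [-1.571, 0.001, -0.846]
ft_force: [0.9, -0.2, -0.3]
opening: 0.299
```

Run:
```python
from h import *
go(456.5,-212,79,-0.834)
```

```text
t 2.72 pos [ 457.6 -212.5   83.3] rot [-1.571e+00  1.000e-03 -8.460e-01] F [ 0.9 -0.2 -0.3] op 0.299
shift cm [-0.11  0.43 -0.05] turn [ 0.    -0.012 -0.001]
```

Down 6 mm more, narrow the gap, and watch the forces.

Request:
move_arm(rows=[{"tx":0,"ty":0.5,"tz":0,"rx":0,"ry":0,"rz":0,"grip":30},{"tx":0,"ty":0,"tz":0,"rx":0,"ry":0,"rz":0,"grip":25},{"tx":0,"ty":0,"tz":0,"rx":0,"ry":0,"rz":0,"grip":22},{"tx":0,"ty":0,"tz":0,"rx":0,"ry":0,"rz":0,"grip":20},{"tx":0,"ty":0,"tz":0,"rx":0,"ry":0,"rz":0,"grip":20}])

```text
t: 3.13
eef_pos: [457.8, -212.6, 78.8]
tcp_rot: [-1.571, -0.0, -0.846]
ft_force: [-1.3, 0.0, 0.4]
opening: 0.205
```

Request:
move_arm(rows=[{"tx":0,"ty":0,"tz":0,"rx":0,"ry":0.08,"rz":0,"grip":20},{"tx":0,"ty":0,"tz":0,"rx":0,"ry":0.08,"rz":0,"grip":20},{"tx":0,"ty":0,"tz":0,"rx":0,"ry":0.08,"rz":0,"grip":20},{"tx":0,"ty":0,"tz":0,"rx":0,"ry":0.08,"rz":0,"grip":20},{"tx":0,"ty":0,"tz":0,"rx":0,"ry":0.08,"rz":0,"grip":20}])

```text
t: 3.55
eef_pos: [456.6, -211.8, 78.6]
tcp_rot: [-1.573, 0.002, -1.25]
ft_force: [-4.1, 4.2, 3.1]
opening: 0.201
```

Request:
move_arm(rows=[{"tx":0,"ty":0,"tz":0,"rx":0,"ry":0.08,"rz":0,"grip":20},{"tx":0,"ty":0,"tz":0,"rx":0,"ry":0.08,"rz":0,"grip":20},{"tx":0,"ty":0,"tz":0,"rx":0,"ry":0.08,"rz":0,"grip":20},{"tx":0,"ty":0,"tz":0,"rx":0,"ry":0.08,"rz":0,"grip":20},{"tx":0,"ty":0,"tz":0,"rx":0,"ry":0.08,"rz":0,"grip":20}])

```text
t: 3.97
eef_pos: [457.5, -212.2, 78.7]
tcp_rot: [-1.571, 0.0, -1.65]
ft_force: [-0.7, 3.1, 1.8]
opening: 0.204
```

Request:
move_arm(rows=[{"tx":0,"ty":0,"tz":0,"rx":0,"ry":0.08,"rz":0,"grip":20},{"tx":0,"ty":0,"tz":0,"rx":0,"ry":0.08,"rz":0,"grip":20},{"tx":0,"ty":0,"tz":0,"rx":0,"ry":0.08,"rz":0,"grip":20},{"tx":0,"ty":0,"tz":0,"rx":0,"ry":0.08,"rz":0,"grip":20},{"tx":0,"ty":0,"tz":0,"rx":0,"ry":0.08,"rz":0,"grip":20},{"tx":0,"ty":0,"tz":0,"rx":0,"ry":0,"rz":0,"grip":20},{"tx":0,"ty":0,"tz":0,"rx":0,"ry":0,"rz":0,"grip":20}])

```text
t: 4.55
eef_pos: [457.1, -211.5, 78.7]
tcp_rot: [-1.573, 0.001, -2.046]
ft_force: [-1.2, 6.9, 2.8]
opening: 0.201
```

Request:
move_arm(rows=[{"tx":0,"ty":0,"tz":0,"rx":0,"ry":0,"rz":0,"grip":28},{"tx":0,"ty":0,"tz":0,"rx":0,"ry":0,"rz":0,"grip":30},{"tx":0,"ty":-1.5,"tz":0,"rx":0,"ry":0,"rz":0,"grip":30},{"tx":0,"ty":-3,"tz":0,"rx":0,"ry":0,"rz":0,"grip":30},{"tx":0,"ty":-3,"tz":0,"rx":0,"ry":0,"rz":0,"grip":50},{"tx":0,"ty":-4,"tz":0,"rx":0,"ry":0,"rz":0,"grip":80},{"tx":0,"ty":-4,"tz":0,"rx":0,"ry":0,"rz":0,"grip":80},{"tx":0,"ty":0,"tz":0,"rx":0,"ry":0,"rz":0,"grip":80}])

```text
t: 5.22
eef_pos: [459.7, -213.9, 240.5]
tcp_rot: [-1.56, -0.001, -2.046]
ft_force: [0.2, -0.3, 0.3]
opening: 0.526
```

Run:
```python
from h import *
def T(u,v,z): return pt("top",180+u/7.5,155+v/7.5,z=z)[:2]
A=dict(L=[(160,180),(207,330),(237,420)],R=[(302,180),(325,330),(335,400)])
for k in A: print(k,[T(*q,42).round(1) for q in A[k]])
go(561,177,150,.27-np.pi/2)
g=grab("d")
im=g["scene"][0]
cv2.imwrite("pics/sd.png",cv2.resize(im[120:280,120:320],(750,600)))
cv2.imwrite("pics/td.png",cv2.resize(g["top"][0],(800,600)))
```

```text
L [array([613. , 223.4]), array([548.9, 200.5]), array([510.8, 186. ])]
R [array([614.8, 162.7]), array([550.4, 150.3]), array([520.5, 144.8])]
t 5.22 pos [ 459.7 -213.9  240.5] rot [-1.560e+00 -1.000e-03 -2.046e+00] F [ 0.2 -0.3  0.3] op 0.526
shift cm [-39.4    8.91  -8.97] turn [-0.01  -0.745  0.005]
```

View pics/sd.png

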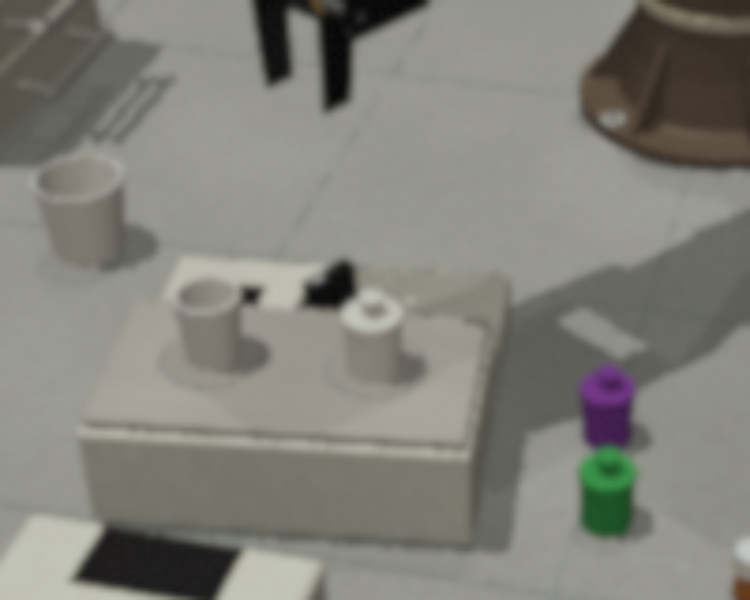

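View pics/td.png

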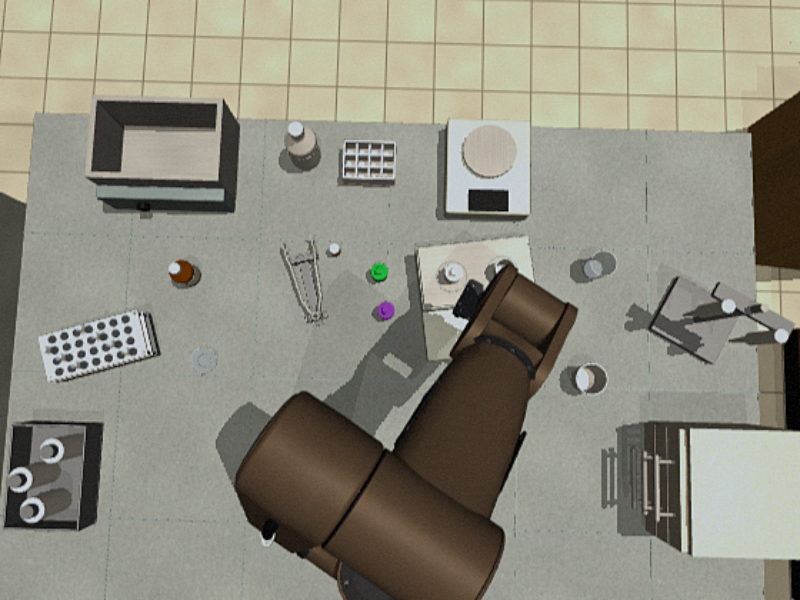

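Knob bar now slants the other way in the scene view (crop (340,275)), so it has flipped. I'll confirm once the arm is clear. Now to the tongs.

Request:
move_arm(rows=[{"tx":-3.3,"ty":0,"tz":-0.75,"rx":0,"ry":0,"rz":0,"grip":80},{"tx":-3.3,"ty":0,"tz":-0.75,"rx":0,"ry":0,"rz":0,"grip":80},{"tx":-3.3,"ty":0,"tz":-0.75,"rx":0,"ry":0,"rz":0,"grip":80},{"tx":-3.3,"ty":0,"tz":-0.75,"rx":0,"ry":0,"rz":0,"grip":80},{"tx":-3.3,"ty":0,"tz":-0.75,"rx":0,"ry":0,"rz":0,"grip":80},{"tx":-3.3,"ty":0,"tz":-0.75,"rx":0,"ry":0,"rz":0,"grip":80},{"tx":-3.3,"ty":0,"tz":-0.75,"rx":0,"ry":0,"rz":0,"grip":80},{"tx":-3.3,"ty":0,"tz":-0.75,"rx":0,"ry":0,"rz":0,"grip":80},{"tx":-3.3,"ty":0,"tz":-0.75,"rx":0,"ry":0,"rz":0,"grip":80},{"tx":-3.3,"ty":0,"tz":-0.75,"rx":0,"ry":0,"rz":0,"grip":80}])

```text
t: 6.15
eef_pos: [541.7, 116.8, 232.0]
tcp_rot: [-1.573, -0.001, -2.046]
ft_force: [-0.1, 0.2, -0.3]
opening: 0.799
```

Request:
move_arm(rows=[{"tx":-3.3,"ty":0,"tz":-0.75,"rx":0,"ry":0,"rz":0,"grip":80},{"tx":-3.1,"ty":0,"tz":-0.75,"rx":0,"ry":0,"rz":0,"grip":80},{"tx":0,"ty":0,"tz":0,"rx":0,"ry":-0.12,"rz":0,"grip":80},{"tx":0,"ty":0,"tz":0,"rx":0,"ry":-0.12,"rz":0,"grip":80},{"tx":0,"ty":0,"tz":0,"rx":0,"ry":-0.12,"rz":0,"grip":80},{"tx":0,"ty":0,"tz":0,"rx":0,"ry":-0.12,"rz":0,"grip":80},{"tx":0,"ty":0,"tz":0,"rx":0,"ry":-0.12,"rz":0,"grip":80},{"tx":0,"ty":0,"tz":0,"rx":0,"ry":-0.12,"rz":0,"grip":80},{"tx":0,"ty":0,"tz":0,"rx":0,"ry":0,"rz":0,"grip":80}])

```text
t: 6.9
eef_pos: [557.5, 178.8, 231.9]
tcp_rot: [-1.573, -0.0, -1.321]
ft_force: [0.2, -0.1, 0.6]
opening: 0.799
```

Run:
```python
from h import *
go(561,177.2,38,.272-np.pi/2)
g=grab("e")
im=g["top"][0]
cv2.imwrite("pics/te.png",cv2.resize(im[160:260,285:385],(600,600),interpolation=cv2.INTER_CUBIC))
```

```text
t 6.9 pos [557.5 178.8 231.9] rot [-1.573 -0.    -1.321] F [ 0.2 -0.1  0.6] op 0.799
shift cm [ 0.24 19.39  0.34] turn [ 0.003 -0.022  0.   ]
```

View pics/te.png

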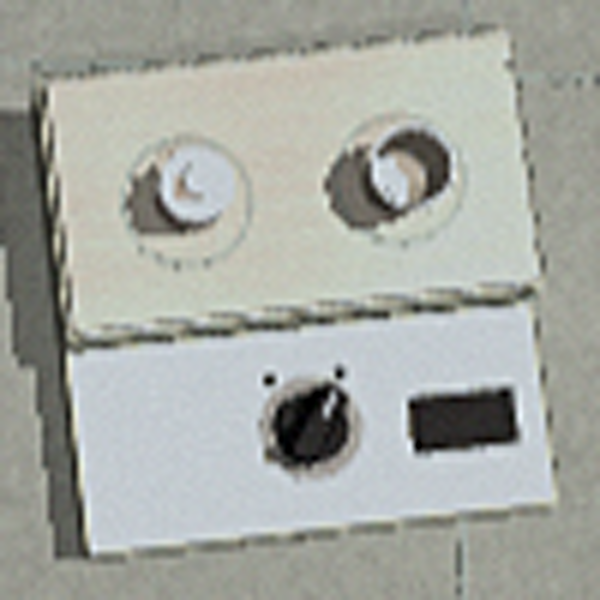

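View pics/scene_e.png

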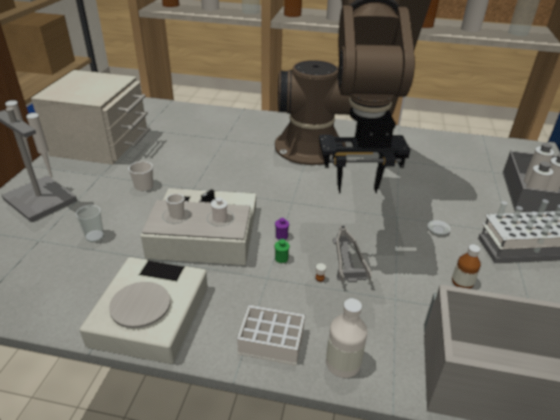

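The knob's mark now points at the right-hand dot (crop (330,398)), so it is off; jar and beaker haven't moved. Descending on the tongs.

Request:
move_arm(rows=[{"tx":0.2,"ty":3,"tz":0.3,"rx":0,"ry":-0.02,"rz":0,"grip":80},{"tx":0,"ty":3,"tz":0,"rx":0,"ry":0,"rz":0,"grip":80},{"tx":0,"ty":3,"tz":0,"rx":0,"ry":0,"rz":0,"grip":80},{"tx":0,"ty":3,"tz":0,"rx":0,"ry":0,"rz":0,"grip":80},{"tx":0,"ty":0,"tz":0,"rx":0,"ry":0,"rz":0,"grip":80},{"tx":0,"ty":0,"tz":0,"rx":0,"ry":0,"rz":0,"grip":80}])

```text
t: 7.5
eef_pos: [560.8, 177.6, 112.7]
tcp_rot: [-1.574, 0.0, -1.309]
ft_force: [-0.3, 0.6, 1.1]
opening: 0.8
```

Run:
```python
from h import *
go(561,177.2,38,.272-np.pi/2)
g=grab("f")
im=g["scene"][0]
cv2.imwrite("pics/sf.png",cv2.resize(im[180:290,290:420],(700,592),interpolation=cv2.INTER_CUBIC))
```

```text
t 7.5 pos [560.8 177.6 112.7] rot [-1.574  0.    -1.309] F [-0.3  0.6  1.1] op 0.8
shift cm [0.04 7.47 0.03] turn [ 0.003 -0.01  -0.   ]
```

View pics/sf.png

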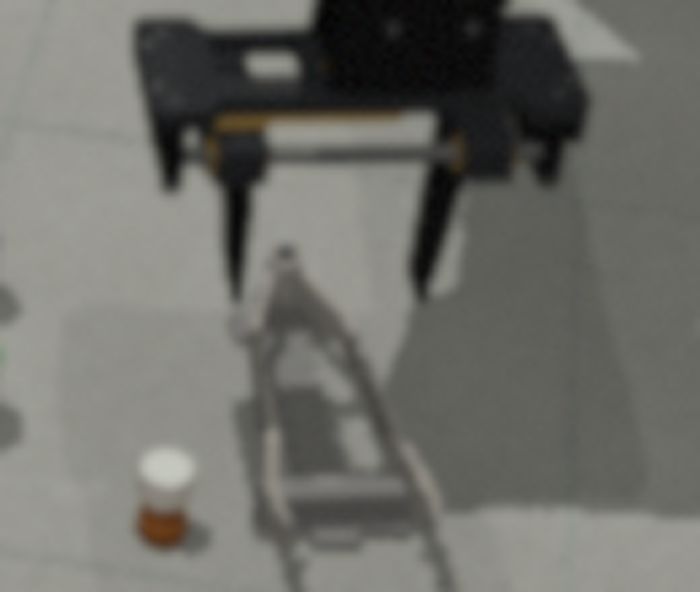

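Fingertips (237,298) and (422,298) straddle the arms, which are at about (270,420) and (380,420) in line with the grip. Continuing down.

Request:
move_arm(rows=[{"tx":0,"ty":2,"tz":0,"rx":0,"ry":-0.01,"rz":0,"grip":80},{"tx":0,"ty":2,"tz":0,"rx":0,"ry":0,"rz":0,"grip":80},{"tx":0,"ty":2,"tz":0,"rx":0,"ry":0,"rz":0,"grip":80},{"tx":0,"ty":1,"tz":0,"rx":0,"ry":0,"rz":0,"grip":80},{"tx":0,"ty":0,"tz":0,"rx":0,"ry":0,"rz":0,"grip":80},{"tx":0,"ty":0,"tz":0,"rx":0,"ry":0,"rz":0,"grip":80},{"tx":0,"ty":0,"tz":0,"rx":0,"ry":0,"rz":0,"grip":80}])

```text
t: 8.18
eef_pos: [562.1, 177.9, 45.2]
tcp_rot: [-1.569, -0.0, -1.296]
ft_force: [0.1, -0.9, 1.1]
opening: 0.802
```

Run:
```python
from h import *
go(561,177.2,38,.272-np.pi/2)
g=grab("g")
im=g["scene"][0]
cv2.imwrite("pics/sg.png",cv2.resize(im[180:290,290:420],(700,592),interpolation=cv2.INTER_CUBIC))
```

```text
t 8.18 pos [562.1 177.9  45.2] rot [-1.569 -0.    -1.296] F [ 0.1 -0.9  1.1] op 0.802
shift cm [ 0.04  0.72 -0.13] turn [-0.002  0.003  0.   ]
```

View pics/sg.png

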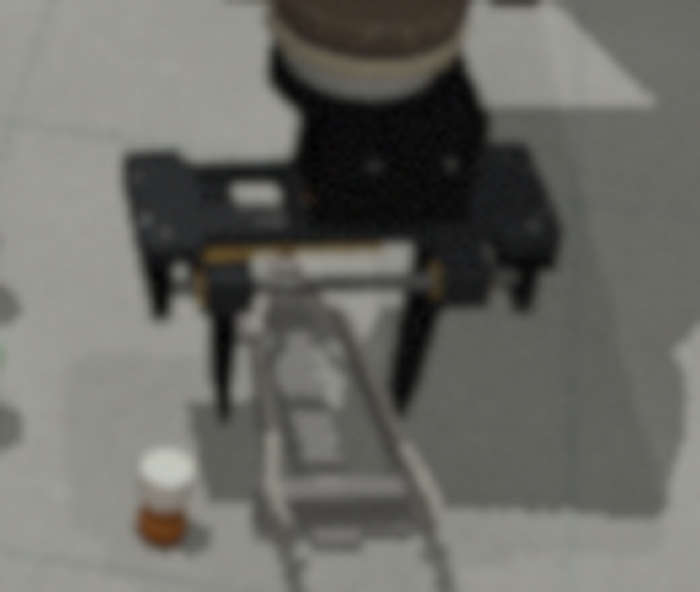

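Request:
move_arm(rows=[{"tx":0,"ty":0.7,"tz":-0.1,"rx":0,"ry":0,"rz":0,"grip":80},{"tx":0,"ty":0,"tz":0,"rx":0,"ry":0,"rz":0,"grip":75},{"tx":0,"ty":0,"tz":0,"rx":0,"ry":0,"rz":0,"grip":70},{"tx":0,"ty":0,"tz":0,"rx":0,"ry":0,"rz":0,"grip":65},{"tx":0,"ty":0,"tz":0,"rx":0,"ry":0,"rz":0,"grip":62},{"tx":0,"ty":0,"tz":0,"rx":0,"ry":0,"rz":0,"grip":60}])

```text
t: 8.78
eef_pos: [560.4, 177.5, 36.7]
tcp_rot: [-1.571, -0.0, -1.296]
ft_force: [0.1, 0.1, -0.6]
opening: 0.614
```

Request:
move_arm(rows=[{"tx":0,"ty":0,"tz":0,"rx":0,"ry":0,"rz":0,"grip":58},{"tx":0,"ty":0,"tz":0,"rx":0,"ry":0,"rz":0,"grip":56},{"tx":0,"ty":0,"tz":0,"rx":0,"ry":0,"rz":0,"grip":54},{"tx":0,"ty":0,"tz":0,"rx":0,"ry":0,"rz":0,"grip":52},{"tx":0,"ty":0,"tz":0,"rx":0,"ry":0,"rz":0,"grip":52},{"tx":0,"ty":0,"tz":0,"rx":0,"ry":0,"rz":0,"grip":52},{"tx":0,"ty":0,"tz":0,"rx":0,"ry":0,"rz":0,"grip":52}])

```text
t: 9.37
eef_pos: [560.4, 177.4, 36.7]
tcp_rot: [-1.571, -0.0, -1.296]
ft_force: [0.1, 0.6, 0.8]
opening: 0.524
```

Run:
```python
from h import *
go(561,177.2,38,.272-np.pi/2)
g=grab("hh")
im=g["scene"][0]
cv2.imwrite("pics/sh.png",cv2.resize(im[180:290,290:420],(700,592),interpolation=cv2.INTER_CUBIC))
im=g["top"][0]
cv2.imwrite("pics/th.png",cv2.resize(im[150:240,170:270],(700,592),interpolation=cv2.INTER_CUBIC))
```

```text
t 9.37 pos [560.4 177.4  36.7] rot [-1.571 -0.    -1.296] F [0.1 0.6 0.8] op 0.524
shift cm [ 0.04 -0.13  0.05] turn [-0.     0.003  0.   ]
```

View pics/sh.png

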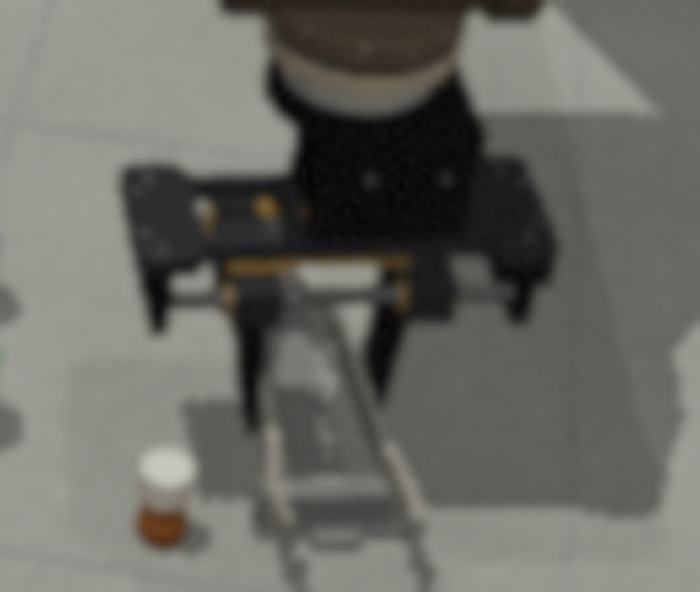

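View pics/th.png

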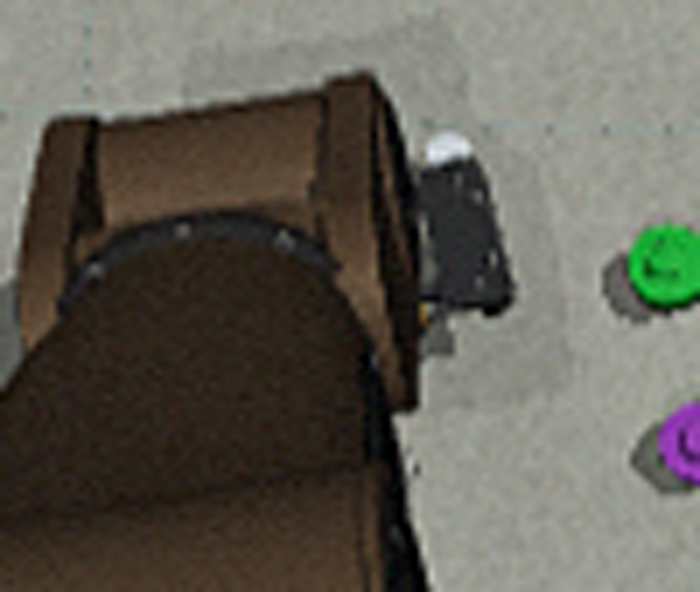

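Jaws have narrowed slightly; tongs held at 49.8 mm. Lifting gently.

Request:
move_arm(rows=[{"tx":0,"ty":-0.5,"tz":0,"rx":0,"ry":0,"rz":0,"grip":52},{"tx":0,"ty":-1,"tz":0,"rx":0,"ry":0,"rz":0,"grip":52},{"tx":0,"ty":-1.5,"tz":0,"rx":0,"ry":0,"rz":0,"grip":52},{"tx":0,"ty":-2,"tz":0,"rx":0,"ry":0,"rz":0,"grip":52},{"tx":0,"ty":-2,"tz":0,"rx":0,"ry":0,"rz":0,"grip":52},{"tx":0,"ty":-1.5,"tz":0,"rx":0,"ry":0,"rz":0,"grip":52},{"tx":0,"ty":-1,"tz":0,"rx":0,"ry":0,"rz":0,"grip":52},{"tx":0,"ty":-0.5,"tz":0,"rx":0,"ry":0,"rz":0,"grip":52},{"tx":0,"ty":0,"tz":0,"rx":0,"ry":0,"rz":0,"grip":52},{"tx":0,"ty":0,"tz":0,"rx":0,"ry":0,"rz":0,"grip":52}])

```text
t: 10.3
eef_pos: [560.1, 177.4, 136.3]
tcp_rot: [-1.571, -0.0, -1.296]
ft_force: [-0.4, -0.3, -1.4]
opening: 0.518
```

Run:
```python
from h import *
go(461,-100,220,.138-np.pi/2)
g=grab("i")
im=g["scene"][0]
cv2.imwrite("pics/si.png",cv2.resize(im[150:270,290:430],(700,600),interpolation=cv2.INTER_CUBIC))
im=g["top"][0]
cv2.imwrite("pics/ti.png",cv2.resize(im[130:230,170:270],(600,600),interpolation=cv2.INTER_CUBIC))
```

```text
t 10.3 pos [560.1 177.4 136.3] rot [-1.571 -0.    -1.296] F [-0.4 -0.3 -1.4] op 0.518
shift cm [ 24.01  -8.36 -17.07] turn [0.    0.137 0.   ]
```

View pics/si.png

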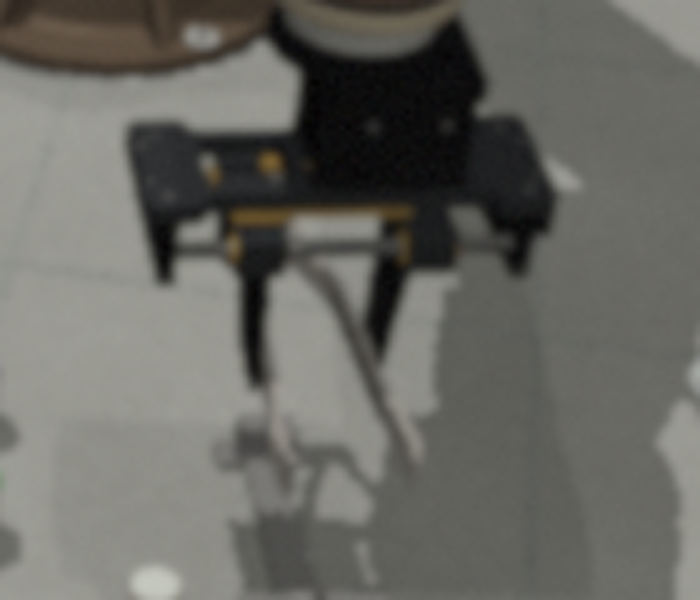

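View pics/ti.png

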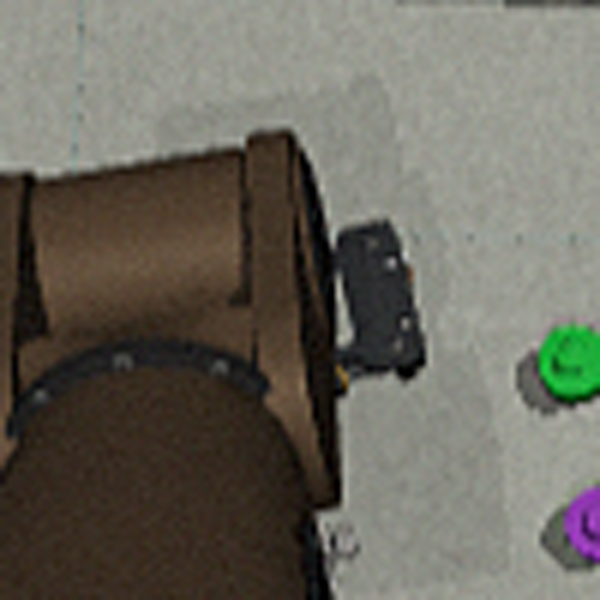

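Tongs lifted and level: arm ends at (290,460) and (415,460). Raise, turn and carry to the front of the stirrer.

Request:
move_arm(rows=[{"tx":0,"ty":-1,"tz":0,"rx":0,"ry":0.02,"rz":0,"grip":52},{"tx":0,"ty":-2,"tz":0,"rx":0,"ry":0.03,"rz":0,"grip":52},{"tx":0,"ty":-2,"tz":0,"rx":0,"ry":0.03,"rz":0,"grip":52},{"tx":0,"ty":-2,"tz":0,"rx":0,"ry":0.03,"rz":0,"grip":52},{"tx":0,"ty":-1,"tz":0,"rx":0,"ry":0.025,"rz":0,"grip":52},{"tx":0,"ty":0,"tz":0,"rx":0,"ry":0,"rz":0,"grip":52}])

```text
t: 10.9
eef_pos: [561.0, 177.6, 218.7]
tcp_rot: [-1.567, 0.0, -1.433]
ft_force: [0.7, 0.5, -0.9]
opening: 0.523
```

Run:
```python
from h import *
go(412.8,-164,220,.138-np.pi/2)
```

```text
t 10.9 pos [561.  177.6 218.7] rot [-1.567  0.    -1.433] F [ 0.7  0.5 -0.9] op 0.523
shift cm [ 31.8   -0.2  -19.38] turn [-0.003 -0.    -0.   ]
```

Request:
move_arm(rows=[{"tx":0.8,"ty":0,"tz":-0.5,"rx":0,"ry":0,"rz":0,"grip":52},{"tx":1.5,"ty":0,"tz":-0.9,"rx":0,"ry":0,"rz":0,"grip":52},{"tx":2,"ty":0,"tz":-1.2,"rx":0,"ry":0,"rz":0,"grip":52},{"tx":2,"ty":0,"tz":-1.2,"rx":0,"ry":0,"rz":0,"grip":52},{"tx":2,"ty":0,"tz":-1.2,"rx":0,"ry":0,"rz":0,"grip":52},{"tx":2,"ty":0,"tz":-1.2,"rx":0,"ry":0,"rz":0,"grip":52},{"tx":2,"ty":0,"tz":-1.2,"rx":0,"ry":0,"rz":0,"grip":52},{"tx":2,"ty":0,"tz":-1.2,"rx":0,"ry":0,"rz":0,"grip":52},{"tx":2,"ty":0,"tz":-1.2,"rx":0,"ry":0,"rz":0,"grip":52},{"tx":2,"ty":0,"tz":-1.2,"rx":0,"ry":0,"rz":0,"grip":52}])

```text
t: 11.73
eef_pos: [475.3, -20.3, 215.3]
tcp_rot: [-1.573, 0.001, -1.43]
ft_force: [1.1, -0.3, -1.6]
opening: 0.52
```

Request:
move_arm(rows=[{"tx":2,"ty":0,"tz":-1.2,"rx":0,"ry":0,"rz":0,"grip":52},{"tx":2,"ty":0,"tz":-1.2,"rx":0,"ry":0,"rz":0,"grip":52},{"tx":2,"ty":0,"tz":-1.2,"rx":0,"ry":0,"rz":0,"grip":52},{"tx":2,"ty":0,"tz":-1.2,"rx":0,"ry":0,"rz":0,"grip":52},{"tx":2,"ty":0,"tz":-1.2,"rx":0,"ry":0,"rz":0,"grip":52},{"tx":2,"ty":0,"tz":-1.3,"rx":0,"ry":0,"rz":0,"grip":52},{"tx":1,"ty":0,"tz":-0.9,"rx":0,"ry":0,"rz":0,"grip":52},{"tx":0.5,"ty":0,"tz":-0.3,"rx":0,"ry":0,"rz":0,"grip":52},{"tx":0,"ty":0,"tz":0,"rx":0,"ry":0,"rz":0,"grip":52},{"tx":0,"ty":0,"tz":0,"rx":0,"ry":0,"rz":0,"grip":52}])

```text
t: 12.57
eef_pos: [411.3, -164.4, 216.1]
tcp_rot: [-1.572, 0.001, -1.431]
ft_force: [0.8, -0.2, -1.4]
opening: 0.519
```

Run:
```python
from h import *
go(412.8,-164,113,.138-np.pi/2)
g=grab("j")
im=g["scene"][0]
cv2.imwrite("pics/sj.png",cv2.resize(im[130:270,130:290],(685,600),interpolation=cv2.INTER_CUBIC))
im=g["top"][0]
cv2.imwrite("pics/tj.png",cv2.resize(im[150:260,270:400],(709,600),interpolation=cv2.INTER_CUBIC))
```

```text
t 12.57 pos [ 411.3 -164.4  216.1] rot [-1.572e+00  1.000e-03 -1.431e+00] F [ 0.8 -0.2 -1.4] op 0.519
shift cm [-1.000e-02  1.031e+01  1.600e-01] turn [ 0.001  0.001 -0.001]
```

View pics/sj.png

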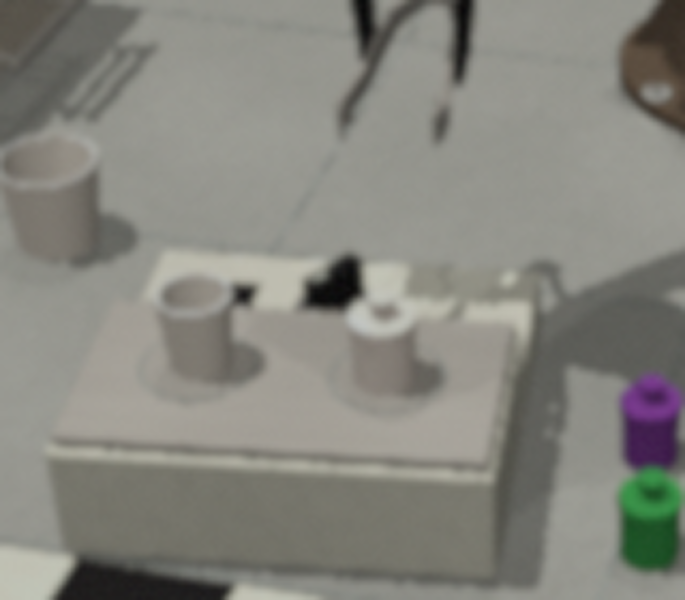

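View pics/tj.png

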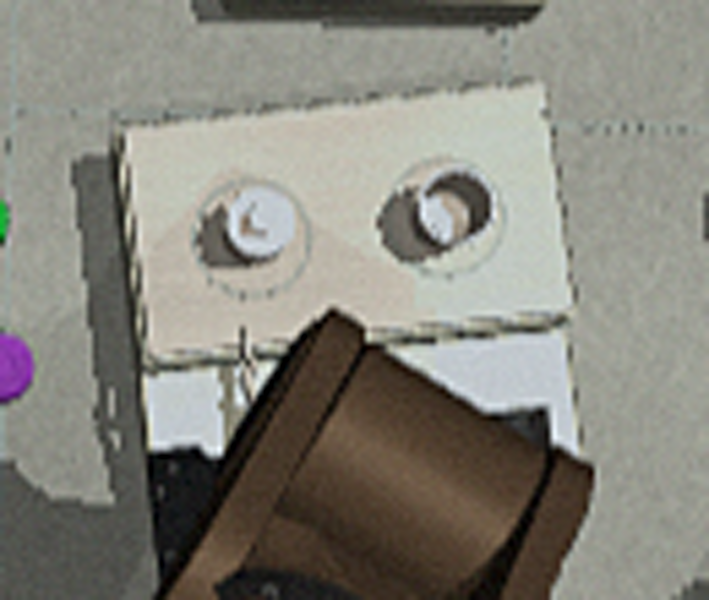

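```bash
cat >> h.py <<'E'
def proj(n,P):
    c,f=K(n); R=Rot.from_euler("xyz",c["rotation"]).as_matrix(); q=R.T@(np.array(P)-c["eye"])
    return np.array([c["cx"]+f*q[0]/-q[2], c["cy"]-f*q[1]/-q[2]])
def jawpts(tcp,yaw,us=-10.7):
    u=np.array([np.cos(yaw),np.sin(yaw),0]);l=np.array([-u[1],u[0],0]);o={}
    for a in(75,85,97):
        for s in(1,-1):
            for z in (0,20): o[(a,s,z)]=np.array(tcp)+a*u+s*32*l+np.array([0,0,us+z])
    return o
E
python3 - <<'E'
from h import *
s=env.state();p=s["eef_pos"]
for k,q in jawpts(p,s["tcp_rot"][2]+np.pi/2).items():
    a=proj("scene",q);b=proj("top",q);print(k,((a-[130,130])*4.283).round(),((b-[270,150])*5.454).round())
for z in(90,135,148): 
    a=proj("scene",[571.3,-142.1,z]);print(z,((a-[130,130])*4.283).round())
im=np.load("scene_j.npz")["im"]
cv2.imwrite("pics/sj2.png",cv2.resize(im[125:170,190:250],(800,600),interpolation=cv2.INTER_CUBIC))
cv2.imwrite("pics/sj3.png",cv2.resize(im[190:235,190:250],(800,600),interpolation=cv2.INTER_CUBIC))
E
```

```text
(75, 1, 0) [451. 124.] [233. 371.]
(75, 1, 20) [450.  94.] [236. 367.]
(75, -1, 0) [340. 118.] [356. 357.]
(75, -1, 20) [338.  88.] [362. 353.]
(85, 1, 0) [449. 133.] [231. 351.]
(85, 1, 20) [447. 102.] [234. 347.]
(85, -1, 0) [337. 127.] [354. 338.]
(85, -1, 20) [334.  96.] [360. 333.]
(97, 1, 0) [446. 144.] [228. 328.]
(97, 1, 20) [445. 113.] [231. 324.]
(97, -1, 0) [333. 138.] [351. 315.]
(97, -1, 20) [330. 107.] [357. 310.]
90 [380. 373.]
135 [376. 309.]
148 [374. 290.]
```

View pics/sj2.png

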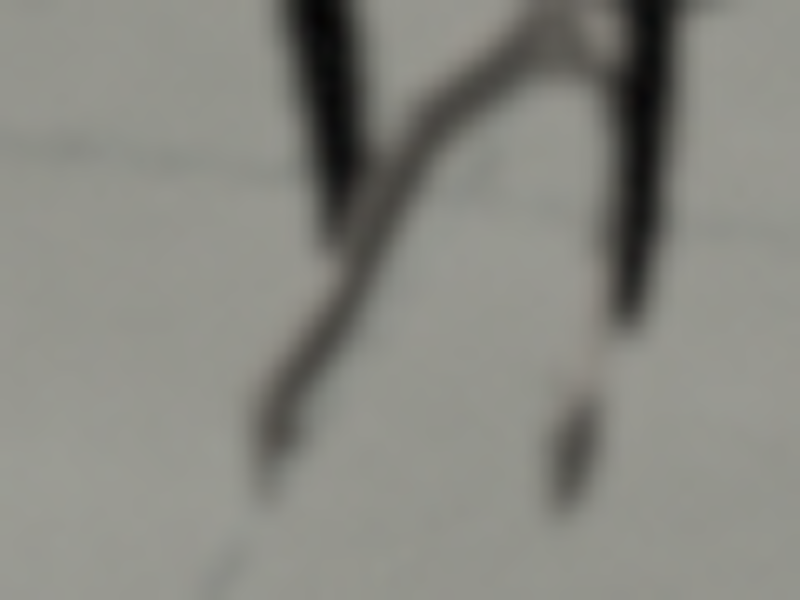

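View pics/sj3.png

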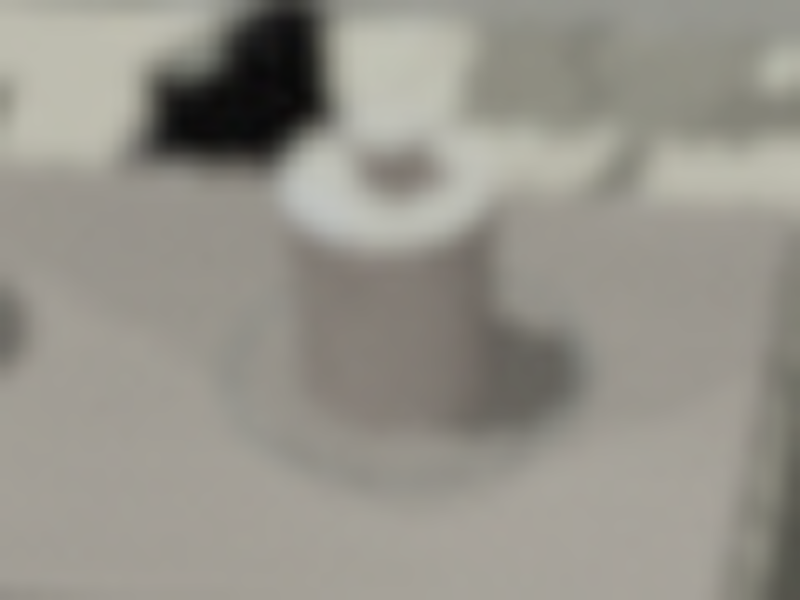

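Jaw tips (scene (210,162) and (232,163)) match the predicted tool geometry to within a pixel. The jar differs by about 5 mm in x and 3 mm in y between the two views, so I'll descend and approach partway, then measure it relative to the jaws.

Request:
move_arm(rows=[{"tx":0,"ty":1,"tz":0,"rx":0,"ry":0,"rz":0,"grip":52},{"tx":0,"ty":2,"tz":0,"rx":0,"ry":0,"rz":0,"grip":52},{"tx":0,"ty":2,"tz":0,"rx":0,"ry":0,"rz":0,"grip":52},{"tx":0,"ty":2,"tz":0,"rx":0,"ry":0,"rz":0,"grip":52},{"tx":0,"ty":1.5,"tz":0,"rx":0,"ry":0,"rz":0,"grip":52},{"tx":0,"ty":0.8,"tz":0,"rx":0,"ry":0,"rz":0,"grip":52},{"tx":0,"ty":0.3,"tz":0,"rx":0,"ry":0,"rz":0,"grip":52},{"tx":0,"ty":0,"tz":0,"rx":0,"ry":0,"rz":0,"grip":52},{"tx":0,"ty":0,"tz":0,"rx":0,"ry":0,"rz":0,"grip":52}])

```text
t: 13.42
eef_pos: [412.0, -164.5, 121.1]
tcp_rot: [-1.57, -0.001, -1.43]
ft_force: [0.3, 0.2, -1.2]
opening: 0.521
```

Request:
move_arm(rows=[{"tx":0,"ty":0,"tz":0.6,"rx":0,"ry":0,"rz":0,"grip":52},{"tx":0,"ty":0,"tz":1,"rx":0,"ry":0,"rz":0,"grip":52},{"tx":0,"ty":0,"tz":1,"rx":0,"ry":0,"rz":0,"grip":52},{"tx":0,"ty":0,"tz":0.6,"rx":0,"ry":0,"rz":0,"grip":52},{"tx":0,"ty":0,"tz":0,"rx":0,"ry":0,"rz":0,"grip":52},{"tx":0,"ty":0,"tz":0,"rx":0,"ry":0,"rz":0,"grip":52}])

```text
t: 13.92
eef_pos: [443.5, -159.9, 120.5]
tcp_rot: [-1.571, -0.0, -1.43]
ft_force: [-0.3, -1.3, -0.5]
opening: 0.519
```

Run:
```python
from h import *
go(487,-153.8,113,.138-np.pi/2)
g=grab("k")
s=env.state();p=s["eef_pos"]
im=g["scene"][0]
cv2.imwrite("pics/sk.png",cv2.resize(im[180:240,180:260],(800,600),interpolation=cv2.INTER_CUBIC))
im=g["top"][0]
cv2.imwrite("pics/tk.png",cv2.resize(im[160:220,285:365],(800,600),interpolation=cv2.INTER_CUBIC))
for k,q in jawpts(p,s["tcp_rot"][2]+np.pi/2).items():
    a=proj("scene",q);b=proj("top",q);print(k,((a-[180,180])*10).round(),((b-[285,160])*10).round())
```

```text
t 13.92 pos [ 443.5 -159.9  120.5] rot [-1.571 -0.    -1.43 ] F [-0.3 -1.3 -0.5] op 0.519
shift cm [0.01 0.75 4.39] turn [0.    0.003 0.   ]
(75, 1, 0) [545. 185.] [238. 507.]
(75, 1, 20) [543. 119.] [243. 499.]
(75, -1, 0) [293. 171.] [448. 484.]
(75, -1, 20) [288. 105.] [456. 476.]
(85, 1, 0) [540. 208.] [234. 474.]
(85, 1, 20) [537. 142.] [239. 466.]
(85, -1, 0) [286. 194.] [443. 451.]
(85, -1, 20) [280. 127.] [452. 443.]
(97, 1, 0) [533. 236.] [229. 435.]
(97, 1, 20) [530. 170.] [234. 427.]
(97, -1, 0) [277. 221.] [439. 412.]
(97, -1, 20) [272. 155.] [447. 403.]
```

View pics/sk.png

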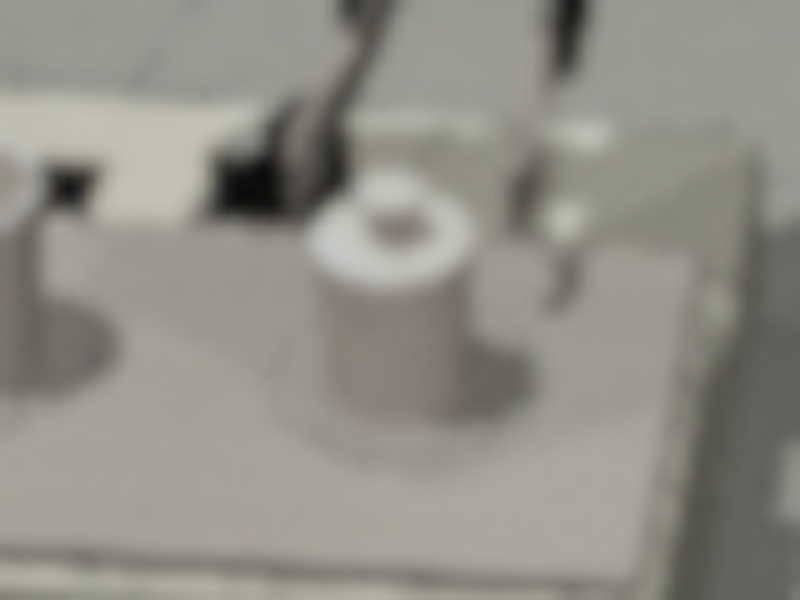

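View pics/tk.png

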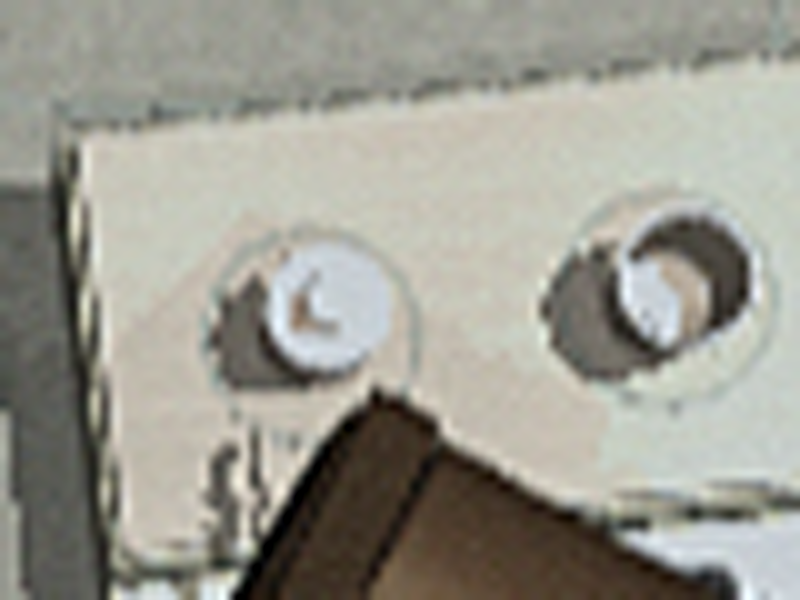

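Run:
```python
from h import *
th=np.linspace(0,2*np.pi,73)
def circ(n,x,y,z,r,o):
    P=np.array([proj(n,[x+r*np.cos(t),y+r*np.sin(t),z]) for t in th]); P=(P-o)*10
    return P.min(0).round(),P.max(0).round(),P.mean(0).round()
for x,y in [(571.3,-142.1),(577,-139),(574,-140.5)]:
    print(x,y)
    for nm,z,r in[("lidtop",135,19.5),("lidbot",128,19.5),("base",90,18),("knobtop",148,8)]:
        print(nm,"scene",*circ("scene",x,y,z,r,[180,180]),"top",*circ("top",x,y,z,r,[285,160]))
d=np.load("scene_k.npz");D=d["d"];im=d["im"]
# body pixels: rows 210-219, by depth
for v in (206,210,214,218,221,222,223,224): print(v,D[v,208:232:2].round(0))
pts=[pt("scene",u,v,depth=D[v,u]) for v in range(211,220) for u in range(215,225)]
pts=np.array(pts);print(pts.mean(0).round(1),pts[:,2].min(),pts[:,2].max())
```

```text
571.3 -142.1
lidtop scene [295. 175.] [459. 269.] [377. 222.] top [265. 241.] [395. 370.] [330. 304.]
lidbot scene [297. 198.] [460. 293.] [378. 246.] top [263. 245.] [393. 373.] [328. 308.]
base scene [313. 327.] [460. 416.] [386. 372.] top [257. 271.] [374. 386.] [315. 328.]
knobtop scene [340. 158.] [408. 196.] [374. 177.] top [307. 271.] [362. 325.] [335. 298.]
577 -139
lidtop scene [300. 190.] [464. 285.] [382. 237.] top [255. 221.] [385. 350.] [320. 285.]
lidbot scene [302. 213.] [466. 309.] [383. 261.] top [253. 226.] [383. 354.] [318. 289.]
base scene [318. 342.] [466. 432.] [391. 387.] top [247. 252.] [364. 367.] [306. 309.]
knobtop scene [346. 173.] [413. 211.] [379. 192.] top [297. 252.] [351. 305.] [324. 278.]
574 -140.5
lidtop scene [298. 182.] [462. 277.] [380. 229.] top [260. 231.] [390. 361.] [325. 295.]
lidbot scene [300. 205.] [463. 300.] [381. 253.] top [258. 236.] [387. 364.] [323. 299.]
base scene [316. 334.] [464. 423.] [389. 379.] top [252. 262.] [368. 377.] [310. 319.]
knobtop scene [343. 165.] [411. 203.] [377. 184.] top [302. 262.] [356. 316.] [329. 288.]
206 [1219. 1219. 1142. 1144. 1140. 1141. 1144. 1141. 1144. 1151. 1222. 1220.]
210 [1203. 1205. 1149. 1147. 1142. 1139. 1137. 1142. 1151. 1165. 1206. 1206.]
214 [1190. 1191. 1163. 1154. 1149. 1147. 1150. 1154. 1157. 1164. 1194. 1193.]
218 [1178. 1178. 1173. 1161. 1161. 1157. 1155. 1157. 1163. 1169. 1175. 1178.]
221 [1173. 1169. 1169. 1166. 1163. 1162. 1161. 1165. 1171. 1169. 1171. 1173.]
222 [1163. 1164. 1166. 1166. 1165. 1162. 1166. 1164. 1166. 1167. 1166. 1165.]
223 [1166. 1156. 1164. 1161. 1163. 1161. 1161. 1163. 1161. 1164. 1165. 1161.]
224 [1159. 1157. 1160. 1161. 1159. 1162. 1160. 1157. 1164. 1160. 1162. 1161.]
[ 589.3 -133.2  111.1] 93.80637389311312 125.53316687533788
```

Half-pixel-corrected, both views agree on the jar at ≈(573.5,-139.7). Correct height and side first, then look.

Run:
```python
from h import *
go(488.3,-151.5,113,.138-np.pi/2)
```

```text
t 14.02 pos [ 443.  -160.   120.5] rot [-1.571  0.    -1.431] F [ 0.   0.3 -1.1] op 0.526
shift cm [-0.21  0.75  4.6 ] turn [ 0.     0.002 -0.   ]
```

Request:
move_arm(rows=[{"tx":-0.2,"ty":0.4,"tz":0,"rx":0,"ry":0,"rz":0,"grip":52},{"tx":0,"ty":0.35,"tz":0,"rx":0,"ry":0,"rz":0,"grip":52},{"tx":0,"ty":0,"tz":0.5,"rx":0,"ry":0,"rz":0,"grip":52},{"tx":0,"ty":0,"tz":0.5,"rx":0,"ry":0,"rz":0,"grip":52},{"tx":0,"ty":0,"tz":0.5,"rx":0,"ry":0,"rz":0,"grip":52},{"tx":0,"ty":0,"tz":0.3,"rx":0,"ry":0,"rz":0,"grip":52},{"tx":0,"ty":0,"tz":0,"rx":0,"ry":0,"rz":0,"grip":52},{"tx":0,"ty":0,"tz":0,"rx":0,"ry":0,"rz":0,"grip":52}])

```text
t: 14.68
eef_pos: [460.9, -155.6, 113.1]
tcp_rot: [-1.571, -0.0, -1.431]
ft_force: [0.6, -0.3, -0.5]
opening: 0.521
```

Run:
```python
from h import *
go(488.3,-151.5,113,.138-np.pi/2)
g=grab("l")
im=g["scene"][0]
cv2.imwrite("pics/sl.png",cv2.resize(im[180:240,180:260],(800,600),interpolation=cv2.INTER_CUBIC))
im=g["top"][0]
cv2.imwrite("pics/tl.png",cv2.resize(im[160:220,285:365],(800,600),interpolation=cv2.INTER_CUBIC))
```

```text
t 14.68 pos [ 460.9 -155.6  113.1] rot [-1.571 -0.    -1.431] F [ 0.6 -0.3 -0.5] op 0.521
shift cm [-0.02  0.01  2.77] turn [0.    0.002 0.   ]
```

View pics/sl.png

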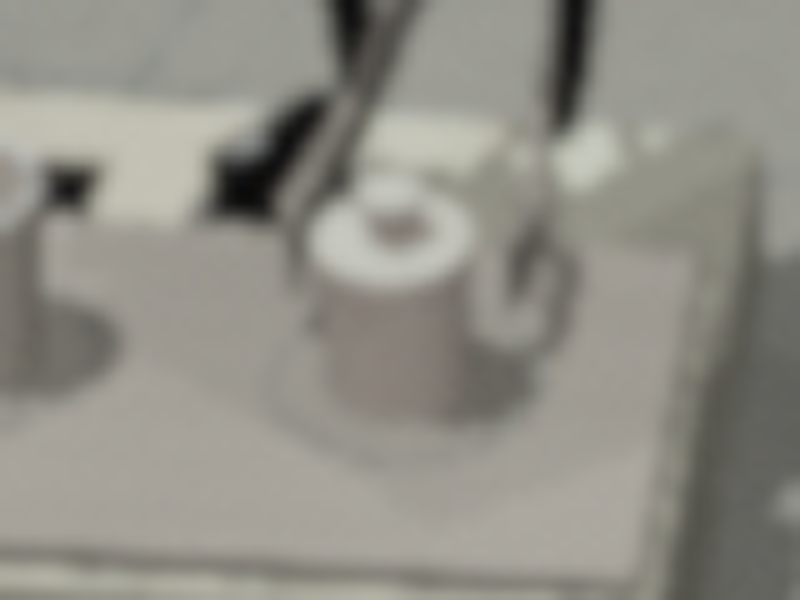

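View pics/tl.png

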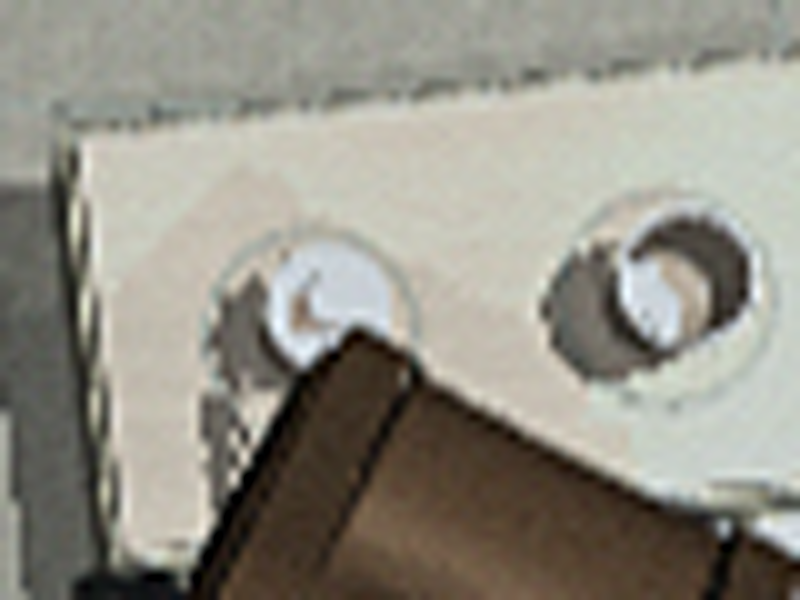

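Jaw tips at (297,280) and (522,290) straddle the jar (axis ~(394,340)), centred along the approach line. Advancing the last 28 mm.

Request:
move_arm(rows=[{"tx":0,"ty":0,"tz":0.4,"rx":0,"ry":0,"rz":0,"grip":52},{"tx":0,"ty":0,"tz":0.6,"rx":0,"ry":0,"rz":0,"grip":52},{"tx":0,"ty":0,"tz":0.6,"rx":0,"ry":0,"rz":0,"grip":52},{"tx":0,"ty":0,"tz":0.6,"rx":0,"ry":0,"rz":0,"grip":52},{"tx":0,"ty":0,"tz":0.5,"rx":0,"ry":0,"rz":0,"grip":52},{"tx":0,"ty":0,"tz":0.1,"rx":0,"ry":0,"rz":0,"grip":52},{"tx":0,"ty":0,"tz":0,"rx":0,"ry":0,"rz":0,"grip":52},{"tx":0,"ty":0,"tz":0,"rx":0,"ry":0,"rz":0,"grip":52}])

```text
t: 15.45
eef_pos: [488.4, -151.6, 113.0]
tcp_rot: [-1.571, 0.0, -1.431]
ft_force: [0.2, -0.5, -0.8]
opening: 0.518
```

Run:
```python
from h import *
go(488.3,-151.5,113,.138-np.pi/2)
g=grab("m")
im=g["scene"][0]
cv2.imwrite("pics/sm.png",cv2.resize(im[180:240,180:260],(800,600),interpolation=cv2.INTER_CUBIC))
im=g["top"][0]
cv2.imwrite("pics/tm.png",cv2.resize(im[160:220,285:365],(800,600),interpolation=cv2.INTER_CUBIC))
```

```text
t 15.45 pos [ 488.4 -151.6  113. ] rot [-1.571  0.    -1.431] F [ 0.2 -0.5 -0.8] op 0.518
shift cm [-0.01  0.   -0.01] turn [ 0.     0.002 -0.   ]
```

View pics/sm.png

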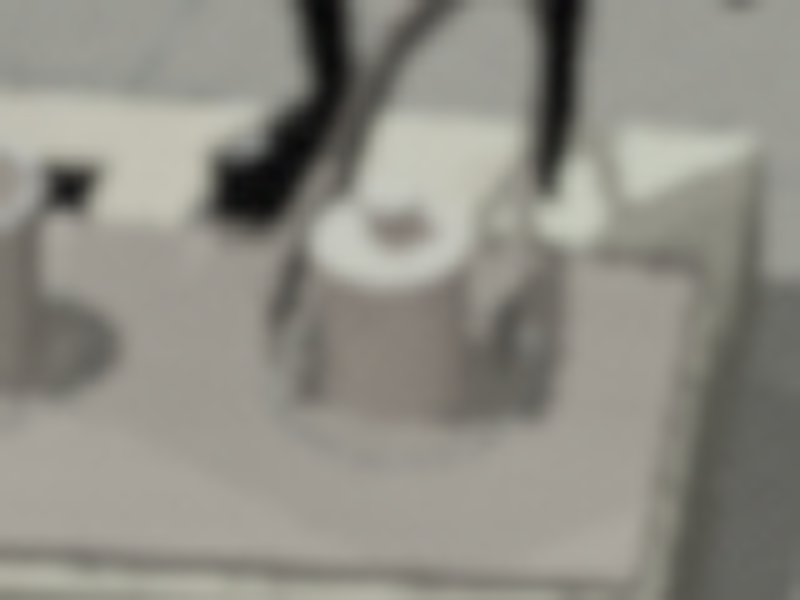

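View pics/tm.png

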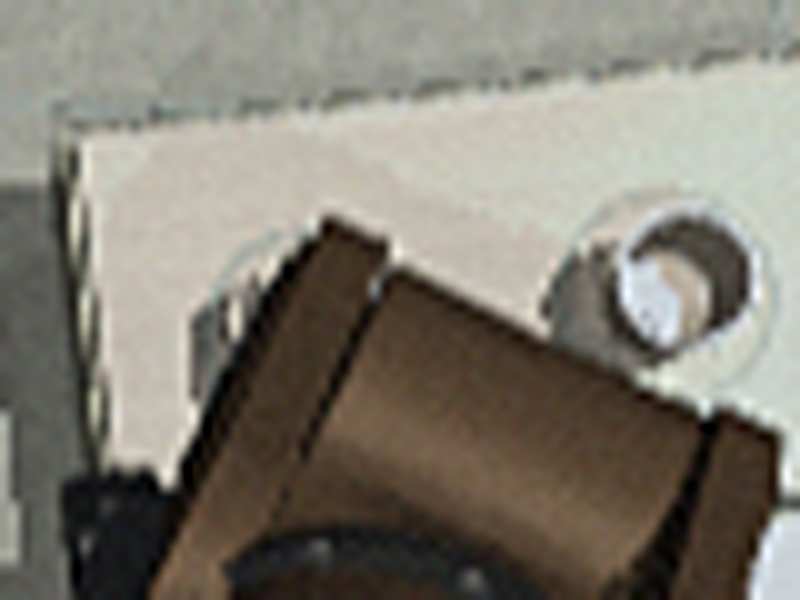

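The jar stands between the jaws and hasn't moved (lid at (390,245)). Closing gradually.

Request:
move_arm(rows=[{"tx":0,"ty":0,"tz":0,"rx":0,"ry":0,"rz":0,"grip":50},{"tx":0,"ty":0,"tz":0,"rx":0,"ry":0,"rz":0,"grip":48},{"tx":0,"ty":0,"tz":0,"rx":0,"ry":0,"rz":0,"grip":46},{"tx":0,"ty":0,"tz":0,"rx":0,"ry":0,"rz":0,"grip":45},{"tx":0,"ty":0,"tz":0,"rx":0,"ry":0,"rz":0,"grip":44},{"tx":0,"ty":0,"tz":0,"rx":0,"ry":0,"rz":0,"grip":44}])

```text
t: 16.05
eef_pos: [488.5, -151.8, 113.1]
tcp_rot: [-1.571, -0.0, -1.431]
ft_force: [-0.6, -0.0, -1.8]
opening: 0.444
```

Run:
```python
from h import *
go(488.3,-151.5,113,.138-np.pi/2)
im,d=env.read_camera("scene")
cv2.imwrite("pics/sn.png",cv2.resize(im[180:240,180:260],(800,600),interpolation=cv2.INTER_CUBIC))
```

```text
t 16.05 pos [ 488.5 -151.8  113.1] rot [-1.571 -0.    -1.431] F [-0.6 -0.  -1.8] op 0.444
shift cm [-0.03  0.01 -0.02] turn [-0.     0.002  0.   ]
```

View pics/sn.png

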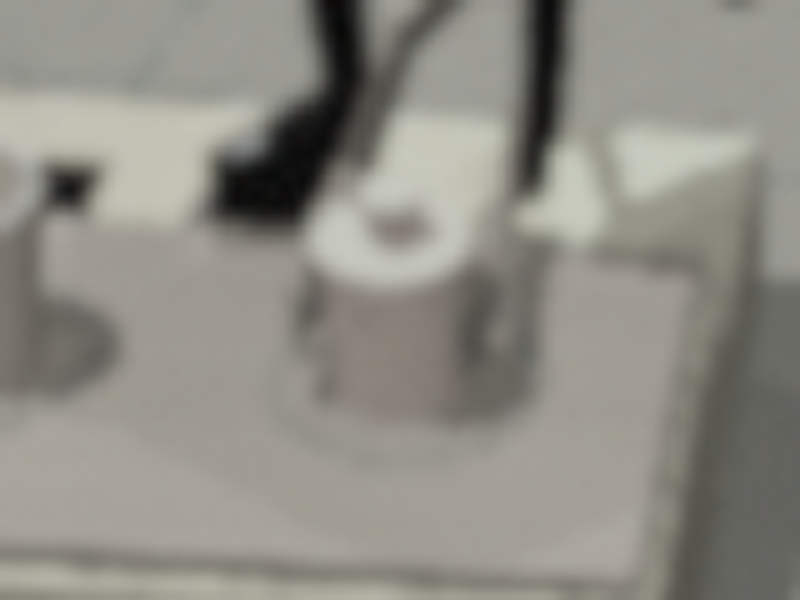

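Jaws (left ≈(310,320), right ≈(472,320)) are almost on the body and below the lid. Full squeeze.

Request:
move_arm(rows=[{"tx":0,"ty":0,"tz":0,"rx":0,"ry":0,"rz":0,"grip":42},{"tx":0,"ty":0,"tz":0,"rx":0,"ry":0,"rz":0,"grip":40},{"tx":0,"ty":0,"tz":0,"rx":0,"ry":0,"rz":0,"grip":30},{"tx":0,"ty":0,"tz":0,"rx":0,"ry":0,"rz":0,"grip":10},{"tx":0,"ty":0,"tz":0,"rx":0,"ry":0,"rz":0,"grip":0},{"tx":0,"ty":0,"tz":0,"rx":0,"ry":0,"rz":0,"grip":0},{"tx":0,"ty":0,"tz":0,"rx":0,"ry":0,"rz":0,"grip":0},{"tx":0,"ty":0,"tz":0,"rx":0,"ry":0,"rz":0,"grip":0}])

```text
t: 16.77
eef_pos: [488.5, -151.8, 113.1]
tcp_rot: [-1.571, -0.0, -1.431]
ft_force: [-0.5, -0.4, -0.8]
opening: 0.413
```

Run:
```python
from h import *
go(488.3,-151.5,113,.138-np.pi/2)
im,d=env.read_camera("scene")
cv2.imwrite("pics/so.png",cv2.resize(im[180:240,180:260],(800,600),interpolation=cv2.INTER_CUBIC))
```

```text
t 16.77 pos [ 488.5 -151.8  113.1] rot [-1.571 -0.    -1.431] F [-0.5 -0.4 -0.8] op 0.413
shift cm [-0.03  0.01 -0.02] turn [0.    0.002 0.   ]
```

View pics/so.png

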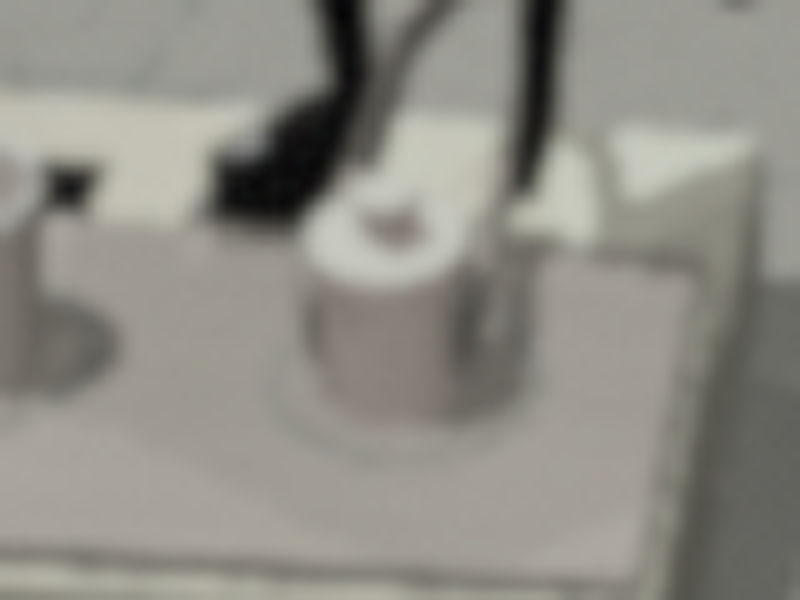

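Stopped at 39.2 mm (40 expected): jar held, moved only about a millimetre. Lifting.

Request:
move_arm(rows=[{"tx":0,"ty":-0.3,"tz":0,"rx":0,"ry":0,"rz":0,"grip":0},{"tx":0,"ty":-0.6,"tz":0,"rx":0,"ry":0,"rz":0,"grip":0},{"tx":0,"ty":-1,"tz":0,"rx":0,"ry":0,"rz":0,"grip":0},{"tx":0,"ty":-1.2,"tz":0,"rx":0,"ry":0,"rz":0,"grip":0},{"tx":0,"ty":-1.5,"tz":0,"rx":0,"ry":0,"rz":0,"grip":0},{"tx":0,"ty":-1.5,"tz":0,"rx":0,"ry":0,"rz":0,"grip":0},{"tx":0,"ty":-1.4,"tz":0,"rx":0,"ry":0,"rz":0,"grip":0},{"tx":0,"ty":-1,"tz":0,"rx":0,"ry":0,"rz":0,"grip":0},{"tx":0,"ty":-0.5,"tz":0,"rx":0,"ry":0,"rz":0,"grip":0},{"tx":0,"ty":0,"tz":0,"rx":0,"ry":0,"rz":0,"grip":0}])

```text
t: 17.65
eef_pos: [488.8, -151.8, 204.4]
tcp_rot: [-1.569, -0.001, -1.431]
ft_force: [-0.1, 0.6, -2.0]
opening: 0.412
```

Run:
```python
from h import *
go(488.3,-151.5,203,.138-np.pi/2)
g=grab("p")
im=g["scene"][0]
cv2.imwrite("pics/sp.png",cv2.resize(im[130:250,130:290],(800,600),interpolation=cv2.INTER_CUBIC))
cv2.imwrite("pics/tp.png",cv2.resize(g["top"][0],(800,600)))
D=g["scene"][1]
```

```text
t 17.65 pos [ 488.8 -151.8  204.4] rot [-1.569e+00 -1.000e-03 -1.431e+00] F [-0.1  0.6 -2. ] op 0.412
shift cm [-0.04  0.14 -0.04] turn [-0.002  0.002  0.001]
```

View pics/sp.png

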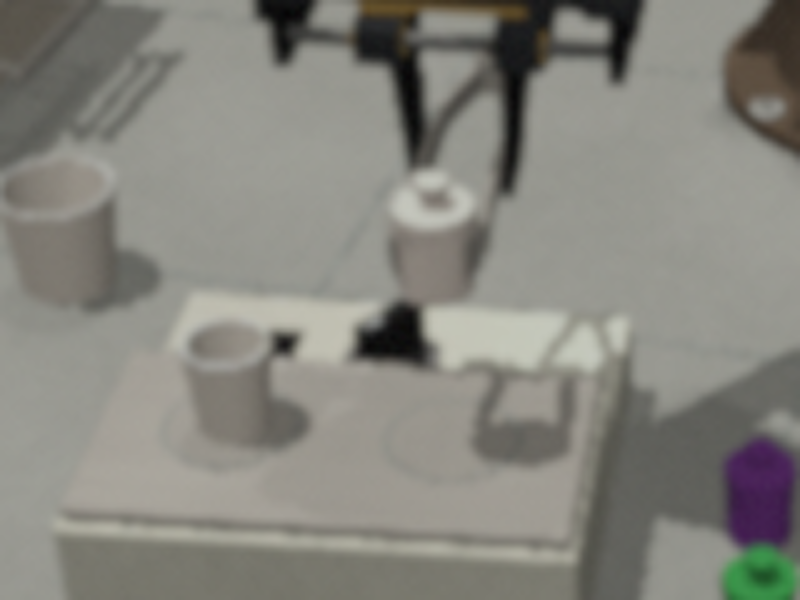

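View pics/tp.png

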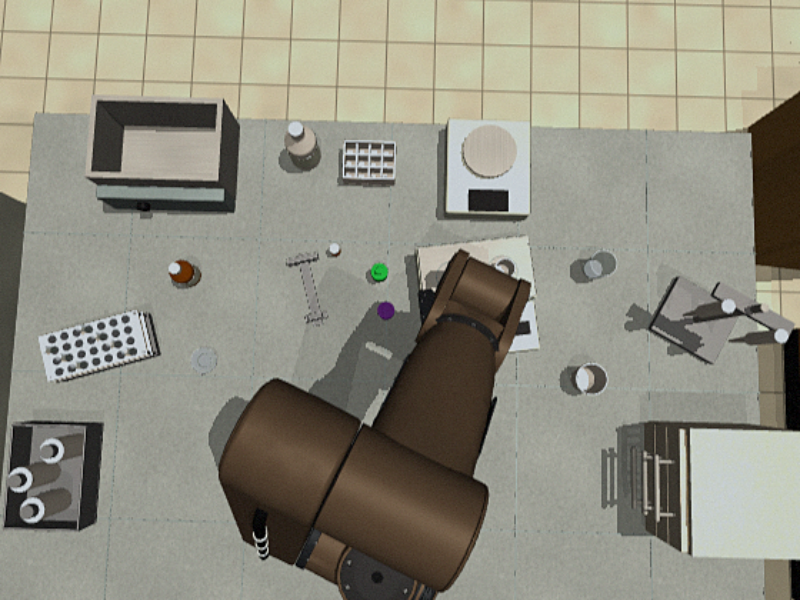

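Jar hangs upright in the tongs (lid (432,205), base (437,295)). Beaker, vial and the other items are in place. Settle, check its height, hand in.

Request:
move_arm(rows=[{"tx":0,"ty":0,"tz":0,"rx":0,"ry":0,"rz":0,"grip":0},{"tx":0,"ty":0,"tz":0,"rx":0,"ry":0,"rz":0,"grip":0},{"tx":0,"ty":0,"tz":0,"rx":0,"ry":0,"rz":0,"grip":0},{"tx":0,"ty":0,"tz":0,"rx":0,"ry":0,"rz":0,"grip":0},{"tx":0,"ty":0,"tz":0,"rx":0,"ry":0,"rz":0,"grip":0},{"tx":0,"ty":0,"tz":0,"rx":0,"ry":0,"rz":0,"grip":0}])

```text
t: 18.25
eef_pos: [488.5, -151.7, 203.0]
tcp_rot: [-1.571, 0.0, -1.431]
ft_force: [-0.5, 0.0, -1.9]
opening: 0.411
```

Run:
```python
from h import *
im,D=env.read_camera("scene")
for u,v in [(216,174),(217,180),(217,186),(217,188)]: print(pt("scene",u,v,depth=float(np.median(D[v-1:v+2,u-1:u+2]))).round(0))
im2=np.load("scene_p.npz")["im"]; print("image change",np.abs(im.astype(int)-im2)[150:200,200:235].mean())
go(488.3,-151.5,203,.138-np.pi/2)
env.job_done()
```

```text
[ 586. -137.  224.]
[ 590. -134.  211.]
[ 590. -135.  195.]
[ 591. -135.  190.]
image change 3.042095238095238
t 18.3 pos [ 488.5 -151.7  203. ] rot [-1.571  0.    -1.431] F [-0.2 -0.8 -2.1] op 0.41
shift cm [-0.02  0.   -0.02] turn [ 0.     0.002 -0.   ]
the job is handed in; nothing more can be done
```

I turned the stirrer off, picked up the tongs, gripped the jar in them and lifted it. I handed the job in at 18.3 s, still holding it up; no verdict was reported.

- **Knob:** I turned the bar 1.2 rad clockwise. The top view afterwards showed its mark at the other rest dot.
- **Jar:** the tongs stopped at 39 mm over the flats (40 mm expected). The jar hangs upright. Its underside is about 90 mm above the plate, judging by the lift height. The lowest jar point I read by depth was about 100 mm above the plate.
- **Contact and surroundings:** the gripper itself stayed clear of the jar in every picture. The beaker, vial and other items looked unmoved in the last pictures. The highest force I read was about 8 N, while turning the knob.

Some checks disagreed:
- My first jar measurements from the two cameras differed by about 5 mm. Most of that was a half-pixel error in my enlarged pictures; I corrected it and checked the jaws against the jar before closing.
- The jar moved about 1 mm as the jaws closed.
- My first three move calls were refused because I had left fields out of the rows; nothing moved.

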